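# Return a room key to the lift-door key cabinet

## Robot

A 6-joint arm with a two-finger parallel gripper is mounted at the origin on the work surface. World frame = base frame: x ahead of the robot, y to its left, z up, the work surface at z = 0. Lengths are in m, angles in rad, forces in N, time in s.
With the tool pointing down it reaches from about 0.425 to 0.95 m from the base axis. Payload 3.5 kg.
Tool frame: the origin (TCP) lies midway between the tips of the shut fingers; the grasp point (between the pads) lies 19 mm behind it; z points along the fingers, x is the direction in which the jaws open and shut, and the axes are right-handed (so a half turn about z gives the same grasp; the last joint's range is limited). The gripper opens to 85 mm and grips with 20 to 120 N. Pads are 22 mm wide; open, the fingers measure 114 mm over their backs; the gripper's body (76 mm by 85 mm) begins 54 mm behind the grasp point. The pads swing forward as they close: fully open they stand 13 mm farther back than shut.
Start: joints at [-1.297, 0.286, 1.577, -0, 1.279, -0.15], TCP at [0.278, -0.615, 0.231] pointing down, gripper open.
Joint ranges: [-2.77, 2.77], [-0.9, 2.22], [0.21, 2.48], [-1.53, 4.67], [0.24, 2.81], [-2.84, 2.84]. Speed limits (rad/s): [2.79, 2.79, 3.14, 3.14, 3.14, 3.14].

## Interface

Orientations are given as a unit quaternion [x, y, z, w].
In Python, from plant import readout, optics, ctrl gives the robot as it stands. The module is installed in compiled form; this text tells all that it offers.
- The arm moves only by the shell command python3 -m crank 'ROWS' [OPENING] [FORCE]. ROWS is text: rows parted by semicolons, each of 6 numbers parted by spaces: the shift along the tool's x, y, z in mm, then the turn, a rotation vector about the tool's x, y, z in rad. In form: dx dy dz ax ay az; .... A call has 1 to 5 rows; each row shifts and turns the commanded pose from where the row before left it, along the tool's axes as they then stand; what a row does not reach is not made up. A row lasts 1/8 s, in which the tool goes at most 62.5 mm and 10.7 degrees, less where a joint would pass 70% of its speed; a pose out of reach is approached as far as the arm can. A call is refused whole if a number of a shift passes 62.5 or a number of a turn 0.188, either way. A call with a gripper value outside its range is refused whole. OPENING is the opening, from -1 (shut) to 1 (fully open), set as the call begins (- or left out, the last holds). The fingers move at their own pace and stop on an object; FORCE is the grip in N (left out, the last holds). Time passes only in rows, so rows that do not move let the fingers close. It gives the time, the measured TCP pose, the force and the opening at its end, in the units of the state.
- readout.get_state(): the state, without advancing time (a new reading comes with each control period).
- optics.read_camera(name): name is "scene" or "top" or "wrist"; returns the picture (384x512x3 uint8, red, green, blue); there is no depth.
- optics.calibration(name): a dict with "mtx" (3x3 intrinsics, pixels), "rvec" (rotation vector, rad) and "tvec" (3), from world to camera coordinates, as OpenCV has them; the wrist camera has in their place "tool_from_camera" (4x4, takes a point from camera to tool coordinates, whose origin is the TCP and whose axes are the tool frame's). Camera axes: x right, y down, z forward; pixel columns grow to the right and rows downward; lengths in m; the calibration is good to about 2 mm. A picture is of the moment at which its call begins: read the wrist's pose just before it. calibration takes no time and is no camera call.
- ctrl.sign_off(): hands the job in, once; it reports no verdict.
Trained networks look in the newest picture that a camera, given by its name, has taken for a name from the list of things; names that differ only in an ending like _2 or _b are one class to them, and where a whole thing is asked for, a point or a joint stands for the part that bears it (a point fixed in the world has none). Each returns a list of dicts, best first, with "p" (0 to 1); they miss things now and then, are a little off and sometimes report something else, mostly with a low value. They report only what shows in the picture. A call takes as long as a camera call.
- optics.recognise(camera, thing): "xy" ([column, row] as shares, 0 to 1, of the picture: columns of its width, rows of its height, amid what is visible of it).
The state is a dict: "time": time; "qpos": joint angles; "dq": joint speeds; "joint_efforts": joint torques, N m; "eef_pos": TCP position; "tcp_rot": TCP orientation; "contact_force": force on the tool from outside, world axes, zero at the start; "wrist_torque": the same for the moment, N m; "opening": opening from 0.0 (shut) to 1.0 (fully open).
Only numpy, scipy, OpenCV 4.12 (cv2) and the standard library are available. Lean on these libraries where they do the work, as an engineer would, in place of code of your own. Each camera call takes 0.05 s, during which the arm holds its last target.

## Task

Lift the key cabinet's glass door by its black pull bar until the stay at its side locks and the door stays up on its own, then gently lay the room key from the counter flat on the rubber mat in the cabinet's empty bay. Press down the red thumb pad of the stay to unlock it, lower the door by the bar without letting it drop until it is fully shut, and let go; leave the other key, the stapler, the mug and the torch where they are.

Things in the scene. Friction and masses are not known exactly. Their poses are not given: they have to be found in the camera images.
- cabinet: grey steel key cabinet fixed on the counter, 348 wide (own y), 260 deep (x), 120 mm high. Origin on the counter under the middle of the door hinge; x to its rear, y to its left, z up. Front panel at x = -170, 56 mm high; back at x = 90. Two bays side by side, each 168 mm wide, floor at z = 22; divider at y = 0, 30 to 35 mm above the floor. A steel deck covers the top behind the hinge
- hinge (a point): middle of the door's hinge line, which runs along the cabinet's y at own x = 0, z = 120 mm; axes as the cabinet's. The door is a glazed aluminium frame, 348 x 180 x 14 mm, 0.95 kg; shut, it slopes 20 degrees down to the front. A flat brass quadrant (the stay, radius 100 mm about the hinge) turns with it outside the right-hand wall, own y = -181 to -187
- door (a joint): door angle, rad: 0 shut, grows as it rises, end 1.93. At 1.85 to 1.88 the catch snaps under the stay and the door then stands at 1.845 (4 degrees short of upright). From 1.77 up it presses on a sprung buffer (deck, y = 155, 74 mm tall), which throws it back to about 1.76 if unlocked. The stiff hinge holds the unlocked door above about 1.4; lower down it falls shut if let go. Lifting: 7 N at bar
- pull (a point): middle of the door's black round pull bar, 12 mm thick, 132 mm long along the cabinet's y, held by arms 58 mm either side, 35 mm beyond the door's free edge; 32 mm free between bar and front panel. At door angle q it is at cabinet x = -216 cos(q - 0.265), z = 120 + 216 sin(q - 0.265) mm: shut, x = -208, z = 63; locked up, x = 2, z = 336
- catch (a joint): angle of the stay's spring catch, rad: 0 = sprung in (locks the door when it stands at 1.845); about 0.22 = held out by the stay (door not locked, at any angle below); 0.34 = pad pressed fully. Pressed past about 0.2 it frees the door, which the buffer then pushes off by itself
- thumb (a point): middle of the top of the catch's red thumb pad, 34 (x) x 30 (y) x 7 mm, outside the right-hand front corner: cabinet x = -165, y = -205, z = 92 mm when the catch is in, about 20 mm lower when held out. It moves almost straight down: 24 mm frees the door, 32 mm is its full travel; 2 to 4 N press it
- room_key_fob (a point): centre (half-way up) of the orange plastic diamond fob of the room key lying on the counter: 74 mm long (own x), 44 mm wide (y) between two parallel 26 mm flats at mid-length, 12 mm thick. Its aluminium key is rigidly fixed to it along own +x, reaching 85 mm from this point. About 70 g
- mat_empty: black rubber mat, 150 x 150 x 2.5 mm, on the floor of the empty bay (left or right, it changes), fixed. Origin at the middle of its underside, 85 mm ahead of the hinge, 22 mm above the counter; axes as the cabinet's. A key laid along x, fob centre at own x = -25, z = 8.5 mm and key to the rear, fits between front panel and raised door
- mat_used: the same mat in the other bay, which holds the other room's key
- other_key_fob (a point): centre of the fob of the other room's key, an identical key and fob lying in its bay
- stapler: beige plastic stapler, 135 x 36 x 52 mm, loose on the counter at the right; origin at the middle of its underside
- mug: blue ceramic mug, 82 mm across, 95 mm high, loose on the counter at the far left; origin at the middle of its underside
- torch: dented silver metal torch lying on the counter at the left, 162 mm long (own x), 50 mm thick at its head; origin at its underside, midway along

How it is judged:
On the way, in this order (a step that is already met when the one before it is completed fails the run):
1. the door is up, held by the locked stay alone, with nothing else touching it (value of joint door above 1.82 rad and value of joint catch below 0.06 rad and contact force between each of the fingers, the arm and cabinet below 0.3 N), for 0.2 s.
2. the room key lies flat and released on the mat of the empty bay, the door still locked up (value of joint door above 1.82 rad and x of room_key_fob in the frame of mat_empty between -0.075 and 0.075 m and y of room_key_fob in the frame of mat_empty between -0.07 and 0.07 m and z of room_key_fob in the frame of mat_empty below 0.015 m and angle between room_key_fob's own z axis and vertical below 0.12 rad and contact force between the fingers and room_key below 0.1 N), for 0.2 s.
3. the stay is unlocked and the door has come off its catch (value of joint door below 1.8 rad and value of joint catch above 0.15 rad), for 0.1 s.
At the end, for the whole second after the job is handed in: the door is shut (within 0.03 rad), the room key lies flat (within 7 degrees) with the centre of its fob over the mat of the empty bay, and the other key, the stapler, the mug and the torch are within 30 mm of where they were (value of joint door below 0.03 rad and x of room_key_fob in the frame of mat_empty between -0.075 and 0.075 m and y of room_key_fob in the frame of mat_empty between -0.07 and 0.07 m and z of room_key_fob in the frame of mat_empty below 0.015 m and angle between room_key_fob's own z axis and vertical below 0.12 rad and distance of each of other_key_fob, stapler, mug, torch from where it was at the start of the episode below 0.03 m); the robot touches nothing.
It fails at once if the door drops shut (falls faster than 1.5 rad/s over the last 0.35 rad) (value of joint door below 0.35 rad and velocity of joint door below -1.5 rad/s).
It fails at once if the other key, the stapler, the mug or the torch is disturbed (moved more than 30 mm) (distance of any of other_key_fob, stapler, mug, torch from where it was at the start of the episode above 0.03 m).
It fails at once if the room key is dropped or thrown into the bay (over 0.8 m/s within 30 mm of the mat) (horizontal distance between room_key_fob and mat_empty below 0.1 m and z of room_key_fob in the frame of mat_empty below 0.03 m and linear speed of room_key above 0.8 m/s).
It also fails if it takes over 72 s, if anything falls off the work surface, if the arm or the gripper's body presses on something with over 40 N, if the wrist force passes 120 N, or if a joint passes its speed limit or range.

## Working session

There is one attempt and no reset: what is moved stays moved. The work goes in short steps, Python scripts to look and compute and a shell command to move; the robot and the scene stay as the last step left them, time stands still between calls to the robot, and variables do not carry over. Pictures are saved under pics/ and viewed, and the job is handed in when it is done.

```bash
mkdir -p pics; ls
python3 - <<'E'
from plant import readout, optics, ctrl
import cv2
s=readout.get_state(); print(s)
for n in ["scene","top","wrist"]:
    im=optics.read_camera(n); cv2.imwrite(f"pics/{n}0.png",im[:,:,::-1]); print(n,optics.calibration(n))
print(readout.get_state()['time'])
E
```

```text
pics
{'time': 0.0, 'qpos': array([-1.29698948e+00,  2.87165234e-01,  1.57818530e+00, -1.63301420e-05,
        1.27862754e+00, -1.49990931e-01]), 'dq': array([ 0.00081622,  0.00111963,  0.00053767,  0.00185157,  0.00085671,
       -0.00090681]), 'joint_efforts': array([ 3.32751979e-04, -4.05976439e+01, -2.92625356e+01, -1.67315570e-04,
        5.83896472e-03, -6.46702190e-06]), 'eef_pos': array([ 0.27742334, -0.61462195,  0.22994299]), 'tcp_rot': array([ 8.40008188e-01, -5.42572411e-01, -8.99111137e-04, -7.83722026e-04]), 'contact_force': array([ 0.86841518, -0.37194882, -0.87456771]), 'wrist_torque': array([-0.03614269, -0.01496041, -0.01178202]), 'opening': 0.9977163306690048}
scene {'mtx': array([[362.20323363,   0.        , 248.84082996],
       [  0.        , 362.20323363, 190.41613369],
       [  0.        ,   0.        ,   1.        ]]), 'rvec': array([ 1.64945284,  2.21558814, -0.58247405]), 'tvec': array([ 0.209442  , -0.41387496,  1.41571651])}
top {'mtx': array([[375.90767196,   0.        , 259.58554224],
       [  0.        , 375.90767196, 189.52886537],
       [  0.        ,   0.        ,   1.        ]]), 'rvec': array([ 2.17153115, -2.18416204,  0.08034253]), 'tvec': array([-0.02826956,  0.60599154,  1.26639152])}
wrist {'mtx': array([[284.9739594 ,   0.        , 256.0065335 ],
       [  0.        , 284.9739594 , 189.22719817],
       [  0.        ,   0.        ,   1.        ]]), 'tool_from_camera': array([[ 9.99999247e-01,  1.53179482e-04, -1.21758816e-03,
        -7.78560055e-07],
       [ 1.88472407e-04,  9.61237796e-01,  2.75720628e-01,
        -7.16293285e-02],
       [ 1.21262650e-03, -2.75720650e-01,  9.61237043e-01,
        -1.43723855e-01],
       [ 0.00000000e+00,  0.00000000e+00,  0.00000000e+00,
         1.00000000e+00]])}
0.15
```

View pics/scene0.png

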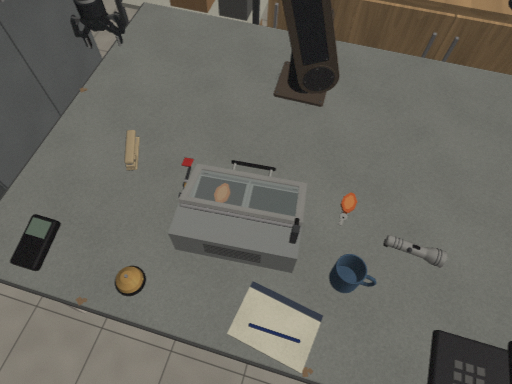

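View pics/top0.png

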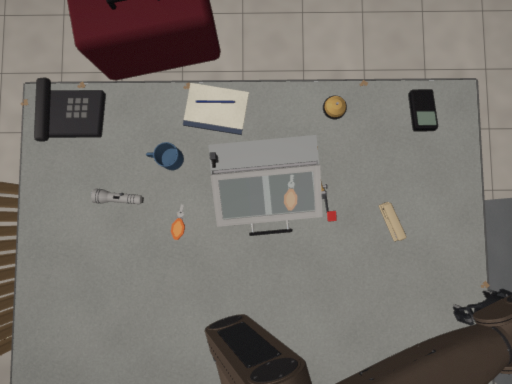

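View pics/wrist0.png

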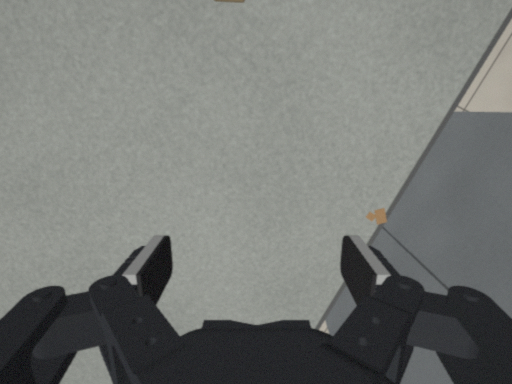

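The scene and top views show the cabinet in the middle with the other key in the right bay, so the left bay is empty. In the top view the bar is near (270,232), the red pad (332,216), the room key fob (178,229). The stapler is at the right; the torch and mug are at the left.

Run:
```python
from plant import readout, optics, ctrl
import cv2,numpy as np
for n in ["scene","top"]:
    im=optics.read_camera(n)
    for t in ["pull","thumb","room_key_fob","hinge","mat_empty","other_key_fob","stapler","mug","torch"]:
        print(n,t,[(np.round(np.array(d['xy'])*[512,384],1),round(d['p'],2)) for d in optics.recognise(n,t)[:3]])
im=cv2.imread('pics/top0.png')[120:250,150:350]; cv2.imwrite('pics/top0c.png',cv2.resize(im,None,fx=4,fy=4,interpolation=cv2.INTER_CUBIC))
im=cv2.imread('pics/scene0.png')[140:280,160:370]; cv2.imwrite('pics/scene0c.png',cv2.resize(im,None,fx=3.8,fy=3.8,interpolation=cv2.INTER_CUBIC))
```

```text
scene pull [(array([243.8, 192.8]), 0.56), (array([237.1, 215.7]), 0.22)]
scene thumb []
scene room_key_fob [(array([345.7, 207.8]), 0.72)]
scene hinge [(array([237.2, 215.5]), 0.63)]
scene mat_empty []
scene other_key_fob []
scene stapler [(array([134.1, 147.5]), 0.65), (array([245.9, 193. ]), 0.18)]
scene mug [(array([349.6, 278.1]), 0.87)]
scene torch [(array([420., 250.]), 0.57)]
top pull [(array([268.6, 193.1]), 0.91)]
top thumb [(array([328.7, 211.3]), 0.54)]
top room_key_fob [(array([177.1, 229. ]), 0.72)]
top hinge [(array([266.3, 182.4]), 0.59)]
top mat_empty []
top other_key_fob []
top stapler [(array([390.6, 221.5]), 0.81), (array([328.4, 212.5]), 0.28)]
top mug [(array([169.6, 153.9]), 0.96)]
top torch [(array([112.5, 195.4]), 0.98)]
```

View pics/top0c.png

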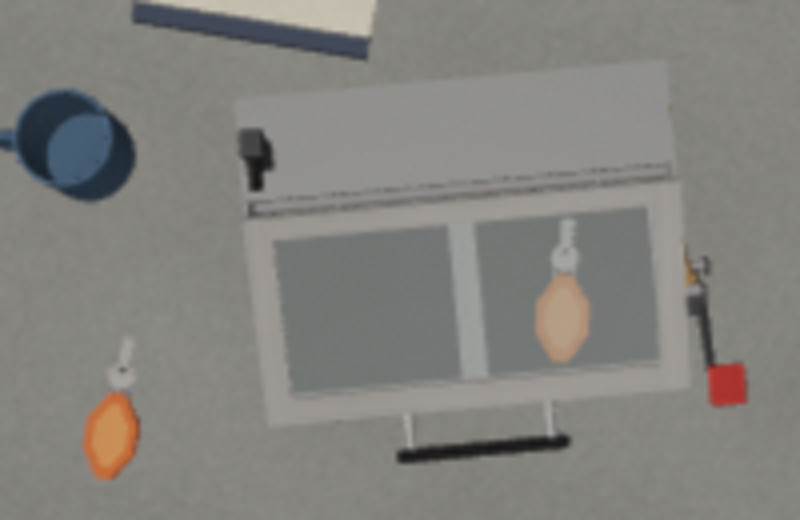

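View pics/scene0c.png

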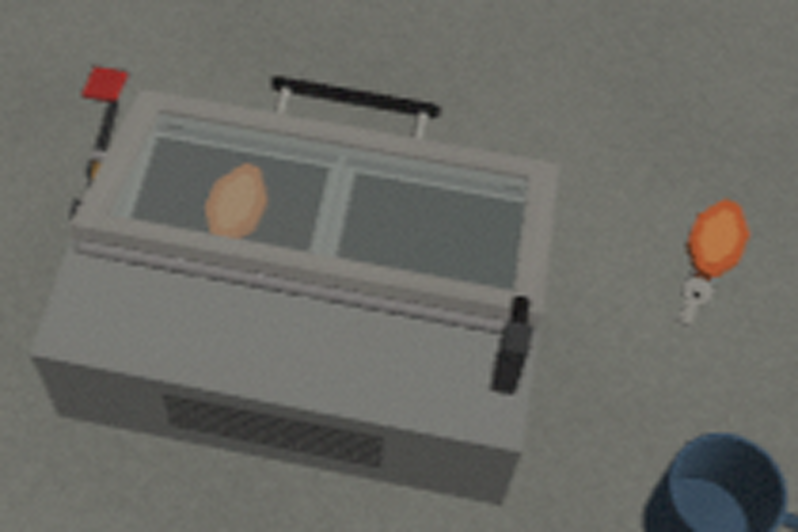

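```bash
cat > h.py <<'E'
import cv2,numpy as np
from scipy.optimize import least_squares
from scipy.spatial.transform import Rotation as R
from plant import readout, optics
C={n:optics.calibration(n) for n in ["scene","top","wrist"]}
def proj(n,P):
    c=C[n]; return cv2.projectPoints(np.array(P,float).reshape(-1,1,3),c['rvec'],c['tvec'],c['mtx'],None)[0].reshape(-1,2)
def ray(n,uv,z):
    c=C[n]; Rm=cv2.Rodrigues(c['rvec'])[0]; d=Rm.T@np.linalg.inv(c['mtx'])@np.array([*uv,1.]); o=-Rm.T@np.array(c['tvec']).ravel()
    return o+d*(z-o[2])/d[2]
def tool():
    s=readout.get_state(); T=np.eye(4); T[:3,:3]=R.from_quat(s['tcp_rot']).as_matrix(); T[:3,3]=s['eef_pos']; return T,s
def wproj(P,T):
    X=T@C['wrist']['tool_from_camera']; p=np.linalg.inv(X)@np.r_[P,1]; q=C['wrist']['mtx']@p[:3]; return q[:2]/q[2]
def wray(uv,z,T):
    X=T@C['wrist']['tool_from_camera']; d=X[:3,:3]@np.linalg.inv(C['wrist']['mtx'])@np.array([*uv,1.]); o=X[:3,3]
    return o+d*(z-o[2])/d[2]
E
python3 - <<'E'
from h import *
t=lambda u,v:(150+u/4,120+v/4); s=lambda u,v:(160+u/3.8,140+v/3.8)
L=[(-.208,.066,.063),(-.208,-.066,.063),(-.165,-.205,.072),(.09,.174,.12),(.09,-.174,.12)]
O={'top':[t(401,456),t(567,440),t(727,385),t(237,99),t(667,62)],
'scene':[s(438,110),s(275,82),s(105,83),s(520,452),s(33,355)]}
L=np.array(L)
def w(p): return L@R.from_euler('z',p[2]).as_matrix().T+[p[0],p[1],0]
def f(p,ns=('top','scene')): return np.concatenate([(proj(n,w(p))-O[n]).ravel() for n in ns])
for ns in (('top','scene'),('top',),('scene',)):
    r=least_squares(f,[.75,0,0],args=(ns,),loss='soft_l1'); print(ns,r.x,np.round(f(r.x,ns).reshape(-1,2),1).tolist())
for n,fn in (('top',t),('scene',s)):
    fob,tip=((111,437),(127,340)) if n=='top' else ((719,240),(687,320))
    a=ray(n,fn(*fob),.008);b=ray(n,fn(*tip),.006);print(n,a,b,np.linalg.norm(b-a),np.arctan2(*(b-a)[[1,0]]))
E
```

```text
('top', 'scene') [ 0.66788778 -0.05051223  0.0775078 ] [[0.1, 0.1], [-1.5, 0.8], [-0.3, -2.0], [-0.5, -0.2], [0.1, -0.0], [-1.1, -0.0], [1.1, -0.1], [-0.4, 1.1], [-0.1, -0.4], [-0.6, -1.4]]
('top',) [ 0.66747172 -0.05165465  0.07697615] [[0.4, 0.2], [-1.2, 0.9], [0.0, -1.9], [-0.1, -0.2], [0.4, 0.1]]
('scene',) [ 0.66844151 -0.04937637  0.07830867] [[-0.8, 0.2], [1.3, 0.1], [-0.2, 1.4], [0.4, -0.1], [-0.3, -1.1]]
top [0.47128288 0.2515184  0.008     ] [0.55497659 0.23903849 0.006     ] 0.08464268914247629 -0.1480234582990076
scene [0.47553254 0.25366536 0.008     ] [0.55484483 0.24021272 0.006     ] 0.08046995135137625 -0.16801696894315654
```

```bash
cat >> h.py <<'E'
CAB=np.array([.668,-.0508,.0775])
def c2w(p,cab=None):
    cab=CAB if cab is None else cab
    return R.from_euler('z',cab[2]).as_matrix()@np.array(p,float)+[cab[0],cab[1],0]
def down(yaw): return R.from_euler('z',yaw)*R.from_euler('x',np.pi)
def plan(pos,rot,step=60,turn=.18,n=None,start=None):
    """rows from the measured pose to pos/rot, even split; shift first in the then tool axes"""
    T,s=tool(); p=T[:3,3]; r=R.from_matrix(T[:3,:3])
    if start: p,r=start
    rv=(r.inv()*rot).as_rotvec(); d=np.array(pos)-p
    k=n or max(1,int(np.ceil(max(np.linalg.norm(d)*1000/step,np.linalg.norm(rv)/turn))))
    rows=[]
    for i in range(k):
        sh=np.round(r.inv().apply((np.array(pos)-p)/(k-i))*1000,1); w=np.round((r.inv()*rot).as_rotvec()/(k-i),3)
        rows.append(' '.join(f'{v:g}' for v in [*sh,*w])); p=p+r.apply(sh/1000); r=r*R.from_rotvec(w)
    for i in range(0,k,5): print('; '.join(rows[i:i+5]))
def look(n,name,crop=None,fx=1):
    T,s=tool(); im=optics.read_camera(n)[:,:,::-1]
    if crop: im=im[crop[1]:crop[3],crop[0]:crop[2]]
    cv2.imwrite(f'pics/{name}.png',cv2.resize(im,None,fx=fx,fy=fx,interpolation=cv2.INTER_CUBIC)); return T
E
python3 -c "
from h import *
print(c2w([-.208,0,.063]),c2w([.002,0,.336]))
plan(c2w([-.208,0,.2]),down(.0775),55)"
```

```text
[ 0.46062434 -0.06690387  0.063     ] [ 0.669994   -0.05064516  0.336     ]
-38.6 -35.7 2.9 -0 -0 -0.111; -34.4 -39.7 2.8 -0 -0 -0.111; -29.8 -43.3 2.9 -0 -0 -0.111; -24.8 -46.3 2.8 -0 -0 -0.111; -19.5 -48.8 2.9 -0 -0 -0.112
-14 -50.7 2.8 -0 -0 -0.111; -8.3 -51.9 2.9 -0 -0 -0.112; -2.4 -52.5 2.8 -0 -0 -0.111; 3.4 -52.4 2.9 -0 -0 -0.112; 9.3 -51.7 2.8 -0 -0 -0.111
14.9 -50.4 2.9 -0 -0 -0.112
```

```bash
python3 -m crank '-38.6 -35.7 2.9 0 0 -0.111; -34.4 -39.7 2.8 0 0 -0.111; -29.8 -43.3 2.9 0 0 -0.111; -24.8 -46.3 2.8 0 0 -0.111; -19.5 -48.8 2.9 0 0 -0.112' -0.3 40
python3 -m crank '-14 -50.7 2.8 0 0 -0.111; -8.3 -51.9 2.9 0 0 -0.112; -2.4 -52.5 2.8 0 0 -0.111; 3.4 -52.4 2.9 0 0 -0.112; 9.3 -51.7 2.8 0 0 -0.111'
python3 -m crank '14.9 -50.4 2.9 0 0 -0.112; 0 0 0 0 0 0; 0 0 0 0 0 0'
python3 -c "
from h import *
T=look('wrist','w1'); print(T)
for y in (-.066,0,.066): print(wproj(c2w([-.208,y,.063]),T))
plan(c2w([-.208,0,.1]),down(.0775),55)"
```

```text
time: 1.78
eef_pos: [0.3612, -0.3645, 0.2172]
tcp_rot: [0.957, -0.29, 0.0, 0.0]
contact_force: [1.3, -0.2, -0.1]
opening: 0.348
time: 2.4
eef_pos: [0.4444, -0.1152, 0.2032]
tcp_rot: [1.0, -0.015, 0.001, 0.0]
contact_force: [1.1, 0.8, -0.8]
opening: 0.355
time: 2.78
eef_pos: [0.4606, -0.067, 0.2001]
tcp_rot: [0.999, 0.039, 0.0, 0.0]
contact_force: [0.6, 0.6, 0.5]
opening: 0.353
[[ 9.96938831e-01  7.81852726e-02  1.73818221e-04  4.60638763e-01]
 [ 7.81853621e-02 -9.96938666e-01 -5.87863277e-04 -6.70480072e-02]
 [ 1.27323855e-04  5.99653769e-04 -9.99999812e-01  2.00103481e-01]
 [ 0.00000000e+00  0.00000000e+00  0.00000000e+00  1.00000000e+00]]
[254.62246735 239.22283311]
[254.57328827 179.853078  ]
[254.51752862 112.53915464]
0 -0.4 50.1 0 -0 -0; 0.1 -0.3 50 0.001 -0 -0.001
```

View pics/w1.png

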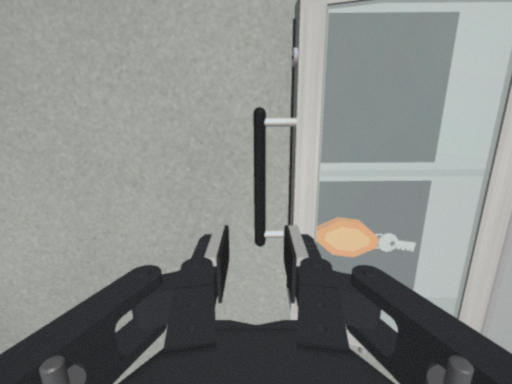

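Bar appears at column 260, rows 110–244 (predicted 254.5, 112–239), so the bar is ~4–5 mm further in +x than my fit. I'll refine with the front panel edge, then descend.

```bash
python3 -c "
from h import *
T,s=tool()
for uv,z in (((260,110),.063),((260,244),.063),((260,177),.063),((295,20),.056),((294,200),.056),((347,237),.033)): 
  w=wray(uv,z,T); print(uv,w, R.from_euler('z',-CAB[2]).apply(w-[CAB[0],CAB[1],0]))
plan(c2w([-.2045,0,.051]),down(.0775),35)"
```

```text
(260, 110) [0.46055038 0.00108593 0.063     ] [-0.2028098   0.06779145  0.063     ]
(260, 244) [ 0.47182694 -0.13846276  0.063     ] [-0.20237129 -0.07221143  0.063     ]
(260, 177) [ 0.46581436 -0.06405642  0.063     ] [-0.2026051   0.00243708  0.063     ]
(295, 20) [0.4857058  0.08105984 0.056     ] [-0.17153811  0.14557771  0.056     ]
(294, 200) [ 0.50405221 -0.08795816  0.056     ] [-0.16633256 -0.02435339  0.056     ]
(347, 237) [ 0.5760113  -0.13642799  0.033     ] [-0.09834212 -0.07824898  0.033     ]
0.7 -0.2 29.8 0 -0 -0; 0.7 -0.1 29.8 0 -0 -0; 0.7 -0.2 29.8 0 -0 -0; 0.7 -0.1 29.9 0 -0 -0; 0.8 -0.2 29.8 0.001 -0 -0.001
```

```bash
sed -i 's/^CAB=.*/CAB=np.array([.671,-.0505,.0775])/' h.py
python3 -m crank '0.7 0 30 0 0 0; 0.7 0 30 0 0 0; 0.8 0 30 0 0 0; 0.8 0 30 0 0 0; 0.8 0 32 0 0 0'
python3 -m crank '0 0 0 0 0 0; 0 0 0 0 0 0'
python3 -c "
from h import *
T=look('wrist','w2'); print(T[:3,3])
look('scene','s2',(160,60,340,220),4)"
```

```text
time: 3.45
eef_pos: [0.4646, -0.0685, 0.0474]
tcp_rot: [0.999, 0.037, 0.001, 0.0]
contact_force: [0.3, 0.5, 0.5]
opening: 0.353
time: 3.7
eef_pos: [0.4651, -0.0678, 0.0491]
tcp_rot: [0.999, 0.038, 0.001, 0.0]
contact_force: [0.3, -0.1, 0.8]
opening: 0.35
[ 0.46511926 -0.06777224  0.0490526 ]
```

View pics/w2.png

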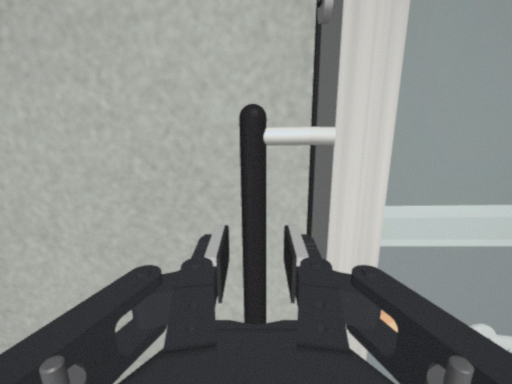

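View pics/s2.png

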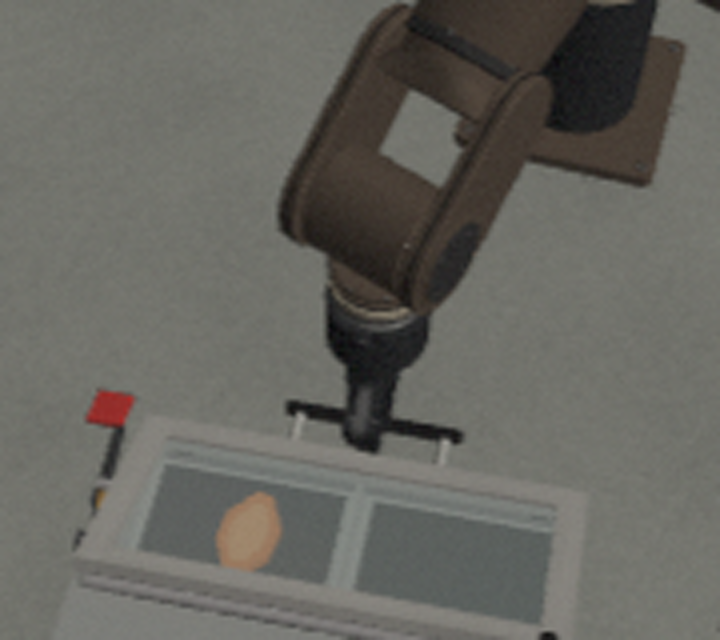

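The bar (columns 242–267) sits between the pads (228–287). I'll close on it now.

```bash
python3 -m crank '0 0 0 0 0 0; 0 0 0 0 0 0; 0 0 0 0 0 0; 0 0 0 0 0 0' -1 40
python3 -c "
from h import *
T,s=tool(); print(T[:3,3],s['contact_force'],s['opening'])"
```

```text
time: 4.3
eef_pos: [0.4641, -0.0672, 0.0494]
tcp_rot: [0.999, 0.04, -0.001, 0.001]
contact_force: [-4.3, -1.9, 7.0]
opening: 0.12
[ 0.46411904 -0.06718134  0.04938624] [-4.25806305 -1.92464074  6.99330359] 0.11974861286082823
```

```bash
python3 -c "
import numpy as np
q=np.linspace(0,1.9,21); x=-216*np.cos(q-.265); z=216*np.sin(q-.265)
r=np.round(np.c_[np.diff(x),-np.diff(z)],1)
for i in range(0,20,5): print('; '.join(f'{a:g} 0 {b:g} 0 0 0' for a,b in r[i:i+5]))"
```

```text
-4.4 0 -20 0 0 0; -2.5 0 -20.4 0 0 0; -0.6 0 -20.5 0 0 0; 1.4 0 -20.5 0 0 0; 3.3 0 -20.2 0 0 0
5.2 0 -19.8 0 0 0; 7.1 0 -19.3 0 0 0; 8.9 0 -18.5 0 0 0; 10.6 0 -17.6 0 0 0; 12.2 0 -16.5 0 0 0
13.7 0 -15.3 0 0 0; 15.1 0 -13.9 0 0 0; 16.4 0 -12.4 0 0 0; 17.5 0 -10.8 0 0 0; 18.4 0 -9.1 0 0 0
19.2 0 -7.3 0 0 0; 19.8 0 -5.4 0 0 0; 20.2 0 -3.5 0 0 0; 20.4 0 -1.6 0 0 0; 20.5 0 0.3 0 0 0
```

```bash
python3 -m crank '-4.4 0 -20 0 0 0; -2.5 0 -20.4 0 0 0; -0.6 0 -20.5 0 0 0; 1.4 0 -20.5 0 0 0; 3.3 0 -20.2 0 0 0'
python3 -m crank '0 0 0 0 0 0; 0 0 0 0 0 0'
python3 -c "
from h import *
T,s=tool(); print(T,s['opening'])
look('scene','s3',(160,60,340,220),4)
p=R.from_euler('z',-CAB[2]).apply(T[:3,3]-[CAB[0],CAB[1],0]);print(p)"
```

```text
time: 4.92
eef_pos: [0.4601, -0.0675, 0.1484]
tcp_rot: [0.999, 0.04, -0.001, 0.001]
contact_force: [0.4, -4.7, -9.5]
opening: 0.123
time: 5.18
eef_pos: [0.4604, -0.0675, 0.1493]
tcp_rot: [0.999, 0.04, -0.002, 0.001]
contact_force: [-3.3, -3.7, 0.5]
opening: 0.123
[[ 0.99684202  0.07934839 -0.00313379  0.46036409]
 [ 0.07934185 -0.99684513 -0.0021587  -0.06747841]
 [-0.00329519  0.00190324 -0.99999276  0.14933833]
 [ 0.          0.          0.          1.        ]] 0.12273990501342953
[-0.21131817 -0.0006195   0.14933833]
```

View pics/s3.png

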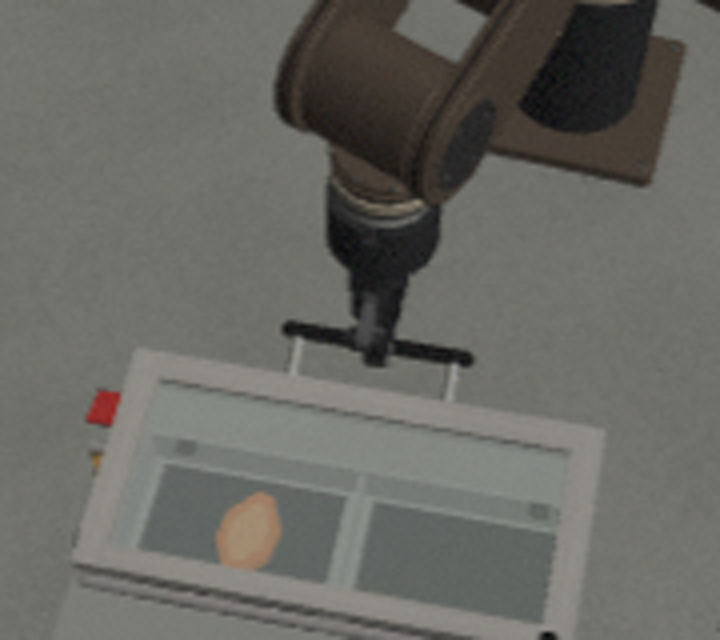

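The door is rising with the bar in the gripper, as planned.

```bash
python3 -m crank '5.2 0 -19.8 0 0 0; 7.1 0 -19.3 0 0 0; 8.9 0 -18.5 0 0 0; 10.6 0 -17.6 0 0 0; 12.2 0 -16.5 0 0 0'
python3 -m crank '13.7 0 -15.3 0 0 0; 15.1 0 -13.9 0 0 0; 16.4 0 -12.4 0 0 0; 17.5 0 -10.8 0 0 0; 18.4 0 -9.1 0 0 0'
python3 -m crank '0 0 0 0 0 0; 0 0 0 0 0 0'
python3 -c "
from h import *
T,s=tool(); print(T[:3,3],s['opening'],s['qpos'])
p=R.from_euler('z',-CAB[2]).apply(T[:3,3]-[CAB[0],CAB[1],0]);print(p, R.from_matrix(T[:3,:3]).as_euler('zyx'))"
```

```text
time: 5.85
eef_pos: [0.4984, -0.0642, 0.2389]
tcp_rot: [0.999, 0.04, -0.012, 0.001]
contact_force: [-19.4, -4.8, 3.2]
opening: 0.115
time: 6.48
eef_pos: [0.5834, -0.0571, 0.3092]
tcp_rot: [0.999, 0.039, -0.004, 0.001]
contact_force: [-16.2, 0.0, 17.7]
opening: 0.12
time: 6.72
eef_pos: [0.5867, -0.0568, 0.3105]
tcp_rot: [0.999, 0.039, 0.002, 0.001]
contact_force: [-7.8, 1.8, 18.3]
opening: 0.117
[ 0.58671723 -0.05682244  0.3105389 ] 0.11716607622135268 [-2.68529706e-01  4.51736226e-02  1.70607078e+00 -8.84399344e-05
  1.38531928e+00 -3.47397002e-01]
[-8.45192832e-02  2.21917305e-04  3.10538900e-01] [-0.07887996  0.00482568  3.14017458]
```

```bash
python3 -m crank '0 0 -6 0 0 0; 0 0 0 0 0 0'
python3 -c "
from h import *
T,s=tool(); print(T[:3,3],s['opening'],s['contact_force'])
look('scene','s4',(160,20,360,220),3.5)
look('wrist','w4')"
```

```text
time: 6.98
eef_pos: [0.5865, -0.0568, 0.3106]
tcp_rot: [0.999, 0.039, 0.001, -0.0]
contact_force: [-3.2, 0.6, 7.3]
opening: 0.12
[ 0.58653496 -0.05680449  0.31058446] 0.12008755073172786 [-3.17192266  0.61692042  7.25239562]
```

View pics/s4.png

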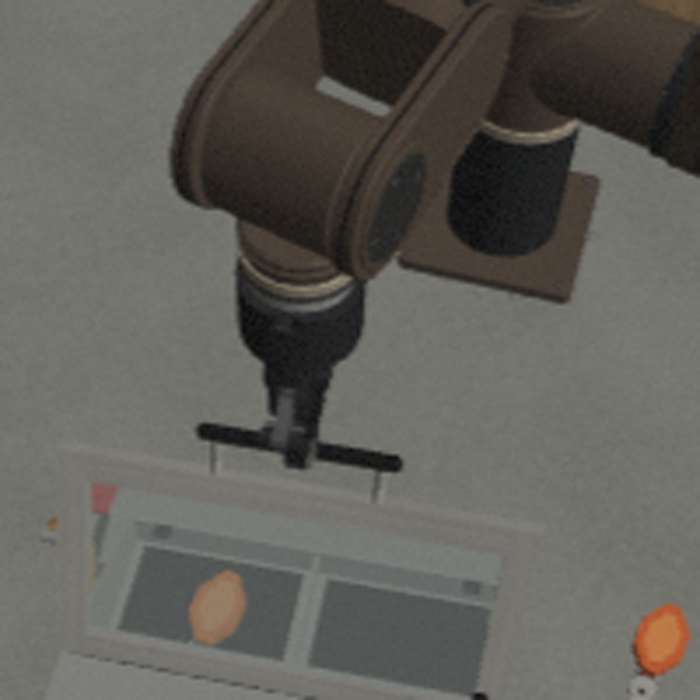

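View pics/w4.png

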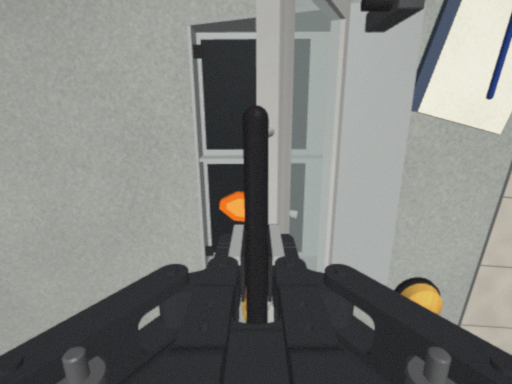

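```bash
python3 -m crank '19.2 0 -7.3 0 0 0; 19.8 0 -5.4 0 0 0; 20.2 0 -3.5 0 0 0; 20.4 0 -1.6 0 0 0; 8 0 0 0 0 0'
python3 -m crank '8 0 0 0 0 0; 6 0 0 0 0 0; 0 0 0 0 0 0'
python3 -c "
from h import *
T,s=tool(); print(T[:3,3],s['opening'],s['contact_force'])
p=R.from_euler('z',-CAB[2]).apply(T[:3,3]-[CAB[0],CAB[1],0]);print(p)
look('scene','s5',(160,20,360,220),3.5)
"
```

```text
time: 7.7
eef_pos: [0.6731, -0.0496, 0.3285]
tcp_rot: [0.999, 0.039, -0.002, -0.001]
contact_force: [-6.8, 2.0, 8.8]
opening: 0.119
time: 8.07
eef_pos: [0.6866, -0.0485, 0.3276]
tcp_rot: [0.999, 0.039, -0.002, -0.001]
contact_force: [-6.0, 1.7, 7.0]
opening: 0.119
[ 0.68657422 -0.04846083  0.32764056] 0.11914873399114691 [-6.02847438  1.71991037  7.04863232]
[0.01568535 0.00082725 0.32764056]
```

View pics/s5.png

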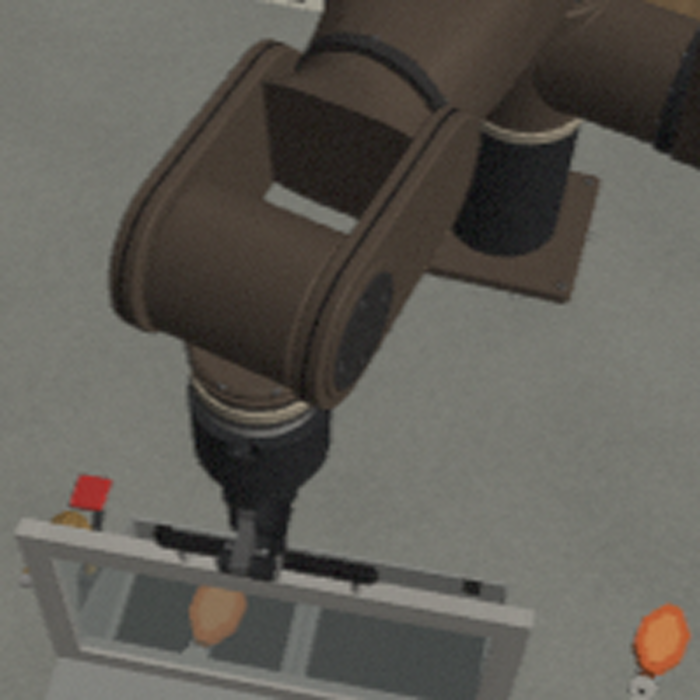

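```bash
python3 -c "
from h import *
for z in (.072,.092): print(proj('scene',c2w([-.165,-.205,z])))
look('scene','s6',(165,130,215,200),8)"
```

```text
[[186.83239566 163.74041702]]
[[185.94315413 160.10211169]]
```

View pics/s6.png

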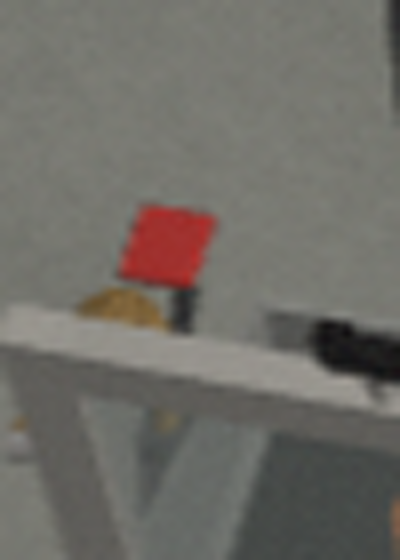

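```bash
python3 -c "
from h import *
def red(im):
    h=im[120:200,165:215].astype(int); m=(h[...,2]>110)&(h[...,1]<70)&(h[...,0]<70); y,x=np.nonzero(m); return x.mean()+165,y.mean()+120,m.sum()
print(red(cv2.imread('pics/scene0.png'))); look('scene','s7'); print(red(cv2.imread('pics/s7.png')))
"
```

```text
(np.float64(187.1142857142857), np.float64(161.6142857142857), np.int64(70))
(np.float64(185.41463414634146), np.float64(160.390243902439), np.int64(82))
```

```bash
python3 -c "
from h import *
def red(im):
    h=im[190:240,310:350].astype(int); m=(h[...,2]>110)&(h[...,1]<70)&(h[...,0]<70); y,x=np.nonzero(m); return x.mean()+310,y.mean()+190,m.sum()
print(red(cv2.imread('pics/top0.png'))); look('top','t7'); print(red(cv2.imread('pics/t7.png')))
for z in (.072,.092): print(proj('top',c2w([-.165,-.205,z])))
print(readout.get_state()['contact_force'])
look('top','t7c',(180,120,370,260),4)
"
```

```text
(np.float64(331.44303797468353), np.float64(215.56962025316454), np.int64(79))
(np.float64(332.32394366197184), np.float64(212.9154929577465), np.int64(71))
[[331.44701805 213.25998112]]
[[332.5879891  213.15668856]]
[-4.5837797   0.62899199  6.48202917]
```

View pics/t7c.png

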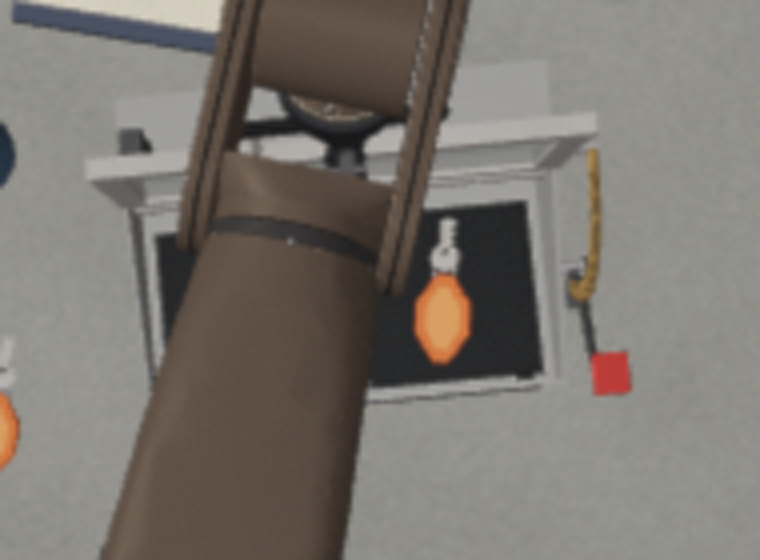

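Pad positions in both cameras now match the "catch in" prediction (top 332.3,212.9 vs 332.6,213.2), so the stay looks locked. I'll ease the door back onto the catch, then let go and go up.

```bash
python3 -m crank '-6 0 0 0 0 0; -6 0 0 0 0 0; 0 0 0 0 0 0; 0 0 0 0 0 0'
python3 -m crank '0 0 0 0 0 0; 0 0 0 0 0 0; 0 0 0 0 0 0; 0 0 0 0 0 0' 0.0
python3 -c "
from h import *
T=look('wrist','w8'); s=readout.get_state();print(T[:3,3],s['contact_force'])"
```

```text
time: 8.82
eef_pos: [0.6755, -0.0494, 0.3281]
tcp_rot: [0.999, 0.039, 0.0, -0.001]
contact_force: [-3.3, 1.6, 7.2]
opening: 0.115
time: 9.32
eef_pos: [0.6757, -0.0502, 0.326]
tcp_rot: [0.999, 0.039, -0.0, -0.0]
contact_force: [-0.4, 0.1, -0.1]
opening: 0.5
[ 0.67568026 -0.05019644  0.3260098 ] [ 0.36602475  0.26743022 -0.10786934]
```

View pics/w8.png

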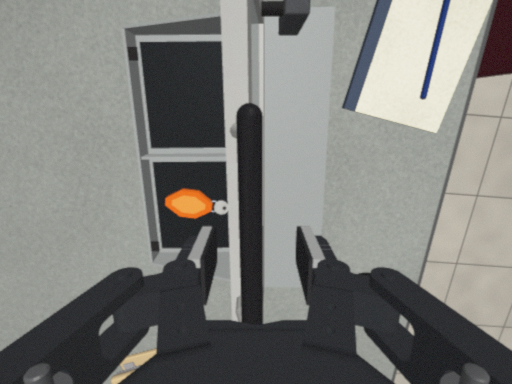

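Bar at column 250 is free between the open pads (213 and 300), contact force ~0, and the door stands up on the stay. I'll back off upward, then go over the room key.

```bash
python3 -m crank '0 0 -25 0 0 0; 0 0 -40 0 0 0; -40 -10 -10 0 0 0; -55 0 0 0 0 0' 
python3 -c "
from h import *
print(readout.get_state()['contact_force'])
plan([.4735,.2525,.15],down(1.416),55)"
```

```text
time: 9.88
eef_pos: [0.5801, -0.0474, 0.4029]
tcp_rot: [0.999, 0.04, 0.001, 0.0]
contact_force: [0.2, -0.8, 0.3]
opening: 0.496
[ 0.16575129 -0.8008538   0.28450975]
-10.4 -38.4 31.6 0 -0 -0.167; -3.9 -39.6 31.5 0 -0 -0.167; 2.8 -39.7 31.6 0 -0 -0.167; 9.3 -38.7 31.5 0.001 -0 -0.167; 15.7 -36.6 31.6 0 -0 -0.167
21.5 -33.5 31.6 0.001 -0 -0.167; 26.8 -29.5 31.6 0.001 -0.001 -0.167; 31.4 -24.5 31.7 -0 -0 -0.168
```

```bash
python3 -m crank '-10.4 -38.4 31.6 0 0 -0.167; -3.9 -39.6 31.5 0 0 -0.167; 2.8 -39.7 31.6 0 0 -0.167; 9.3 -38.7 31.5 0 0 -0.167; 15.7 -36.6 31.6 0 0 -0.167' 0.5
python3 -m crank '21.5 -33.5 31.6 0 0 -0.167; 26.8 -29.5 31.6 0 0 -0.167; 31.4 -24.5 31.7 0 0 -0.168; 0 0 0 0 0 0; 0 0 0 0 0 0'
python3 -c "
from h import *
T=look('wrist','w9'); print(T)
look('scene','s9',(150,100,410,290),3)
print([(np.array(d['xy'])*[512,384],d['p']) for d in optics.recognise('wrist','room_key_fob')])
print(wproj([.4735,.2525,.012],T))"
```

```text
time: 10.5
eef_pos: [0.5129, 0.141, 0.2431]
tcp_rot: [0.896, 0.443, 0.0, 0.0]
contact_force: [0.9, 0.6, -0.0]
opening: 0.747
time: 11.12
eef_pos: [0.474, 0.2525, 0.1495]
tcp_rot: [0.76, 0.65, 0.001, 0.0]
contact_force: [-0.1, 0.0, 0.4]
opening: 0.754
[[ 1.55646445e-01  9.87811925e-01  1.33618093e-03  4.74009271e-01]
 [ 9.87812801e-01 -1.55646619e-01  2.65050986e-05  2.52497344e-01]
 [ 2.34154097e-04  1.31577121e-03 -9.99999107e-01  1.49509641e-01]
 [ 0.00000000e+00  0.00000000e+00  0.00000000e+00  1.00000000e+00]]
[(array([256.4096, 184.2816]), 0.89)]
[254.73405379 177.32498339]
```

View pics/w9.png

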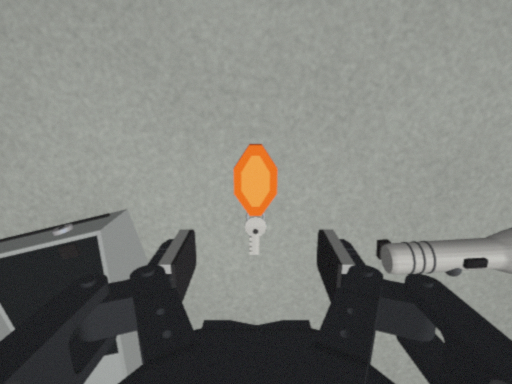

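View pics/s9.png

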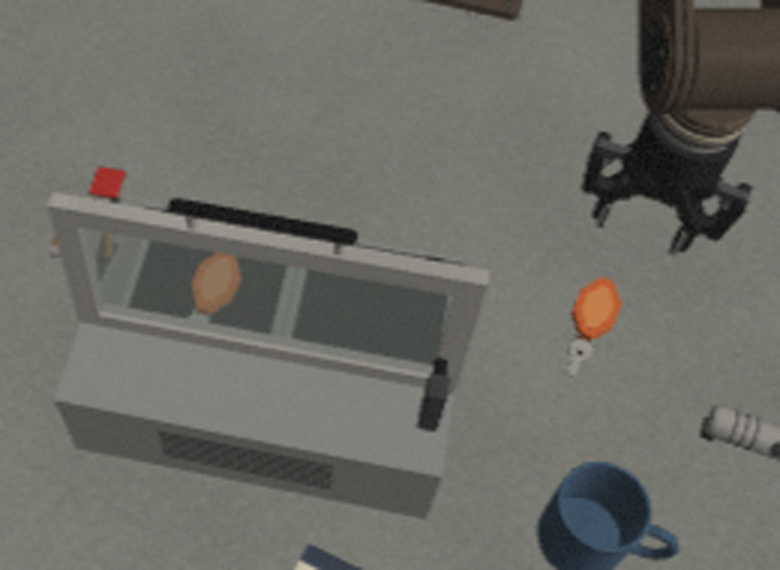

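The wrist view shows the fob at (255.5,181) with its key straight down the image at column ~254, so the jaws are aligned across the flats. The torch stays well clear on the right.

```bash
python3 -c "
from h import *
T,s=tool()
f=wray((255.5,180.5),.012,T);k=wray((254,245),.006,T);print(f,k,np.arctan2(*(k-f)[[1,0]]))
plan([f[0],f[1],.02],down(1.41),30)"
```

```text
[0.47815026 0.25226658 0.012     ] [0.55261623 0.2386836  0.006     ] -0.18042162272402018
0.1 0.6 26.1 0.001 -0 0.001; 0.1 0.6 26.1 0 -0 0.001; 0.2 0.6 26.1 0.001 -0 0; 0.1 0.6 26.1 0 -0.001 0.001; 0.2 0.6 26 0.001 -0 0
```

```bash
python3 -m crank '0.1 0.5 26 0 0 0.002; 0.1 0.5 26 0 0 0.002; 0.2 0.5 26 0 0 0.002; 0.1 0.5 26 0 0 0.002; 0.2 0.5 26 0 0 0.002'
python3 -m crank '0 0 7 0 0 0; 0 0 7 0 0 0; 0 0 7 0 0 0; 0 0 0 0 0 0; 0 0 0 0 0 0'
python3 -c "
from h import *
T=look('wrist','w10'); print(T[:3,3],readout.get_state()['contact_force'])"
```

```text
time: 11.9
eef_pos: [0.4776, 0.2522, 0.0193]
tcp_rot: [0.764, 0.645, 0.001, 0.001]
contact_force: [-0.8, 0.4, -0.8]
opening: 0.75
time: 12.52
eef_pos: [0.4763, 0.253, -0.0017]
tcp_rot: [0.763, 0.646, 0.0, 0.0]
contact_force: [0.2, 0.0, 0.7]
opening: 0.752
[ 0.47633648  0.25297543 -0.00165081] [ 0.00736422 -0.53468438  1.09729679]
```

View pics/w10.png

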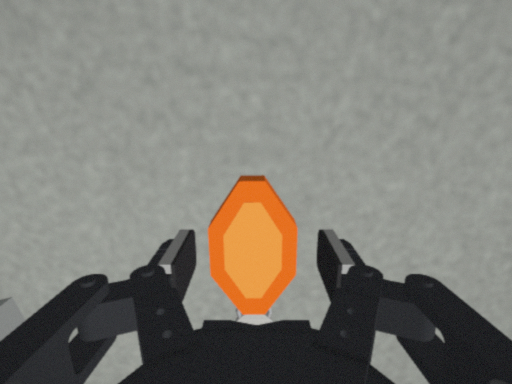

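```bash
python3 -c "
from h import *
T,s=tool(); print(wray((252.5,246),.012,T), wray((253,177),.008,T), wproj([T[0,3],T[1,3],.006],T))"
```

```text
[0.47468442 0.25252749 0.012     ] [0.44050608 0.25857135 0.008     ] [253.94275876 243.36952613]
```

```bash
python3 -m crank '0 0 0 0 0 0; 0 0 0 0 0 0; 0 0 0 0 0 0; 0 0 0 0 0 0' -1 40
python3 -m crank '0 0 -15 0 0 0; 0 0 -30 0 0 0; 0 0 -35 0 0 0; 0 0 0 0 0 0'
python3 -c "
from h import *
T=look('wrist','w11'); print(T[:3,3],readout.get_state()['contact_force'],C['scene']['mtx'][0,0])
look('scene','s11',(250,100,410,260),4)"
```

```text
time: 13.08
eef_pos: [0.4766, 0.253, -0.0015]
tcp_rot: [0.763, 0.646, 0.001, 0.0]
contact_force: [-0.0, 0.1, 4.8]
opening: 0.502
time: 13.58
eef_pos: [0.4781, 0.2535, 0.0813]
tcp_rot: [0.763, 0.646, 0.003, 0.001]
contact_force: [0.2, 0.3, -1.5]
opening: 0.504
[0.4780807  0.2534853  0.08125352] [-0.24617316  0.13484012 -0.83992554] 362.20323362711133
```

View pics/w11.png

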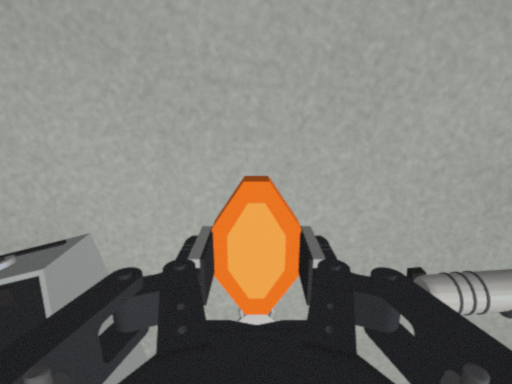

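View pics/s11.png

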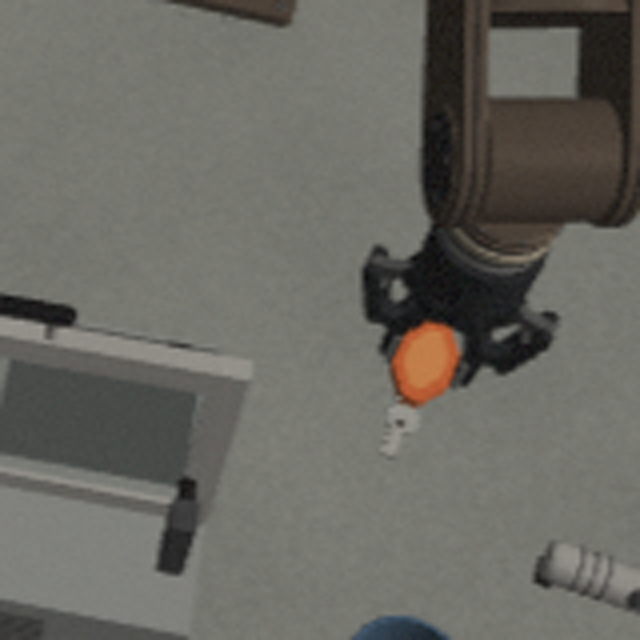

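The key is held flat and square between the pads. Now to the empty left bay.

```bash
python3 -c "
from h import *
print(c2w([-.118,.087,.15]))
plan(c2w([-.118,.087,.15]),down(.0775+np.pi/2),45)"
```

```text
[0.54661844 0.02710301 0.15      ]
-35.1 17.9 -12.1 -0 0 -0.041; -35.8 16.4 -12 -0 0 -0.04; -36.5 15 -12.1 -0 0 -0.041; -37 13.5 -12 -0 0 -0.04; -37.6 12 -12.1 -0 0 -0.041
-38 10.4 -12 -0 0 -0.04
```

```bash
python3 -m crank '0 0 -35 0 0 0; -35.1 17.9 -35 0 0 -0.041; -35.8 16.4 0 0 0 -0.04; -36.5 15 0 0 0 -0.041; -37 13.5 0 0 0 -0.04'
python3 -m crank '-37.6 12 0 0 0 -0.041; -38 10.4 0 0 0 -0.04; 0 0 0 0 0 0; 0 0 0 0 0 0'
python3 -c "
from h import *
T=look('wrist','w12'); print(T[:3,3],readout.get_state()['contact_force'],R.from_matrix(T[:3,:3]).as_euler('zyx'))
print(wproj(c2w([-.170,0,.056]),T),wproj(c2w([-.170,.17,.056]),T))
look('scene','s12',(160,20,360,220),3.5)"
```

```text
time: 14.3
eef_pos: [0.5222, 0.1013, 0.1457]
tcp_rot: [0.708, 0.706, -0.001, -0.001]
contact_force: [-0.5, 0.7, -0.5]
opening: 0.507
time: 14.8
eef_pos: [0.5459, 0.0276, 0.1461]
tcp_rot: [0.68, 0.734, -0.001, -0.002]
contact_force: [-0.2, 0.3, -0.8]
opening: 0.498
[0.54585158 0.02762147 0.14613706] [-0.05882632  0.55023658 -0.54287159] [-1.64725341 -0.00341089 -3.14070351]
[146.08231292 130.20274939] [356.94159779 129.90626102]
```

View pics/w12.png

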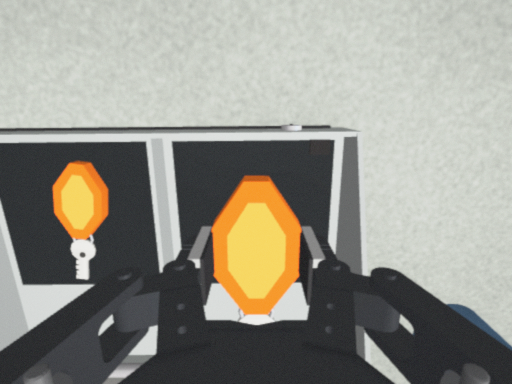

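View pics/s12.png

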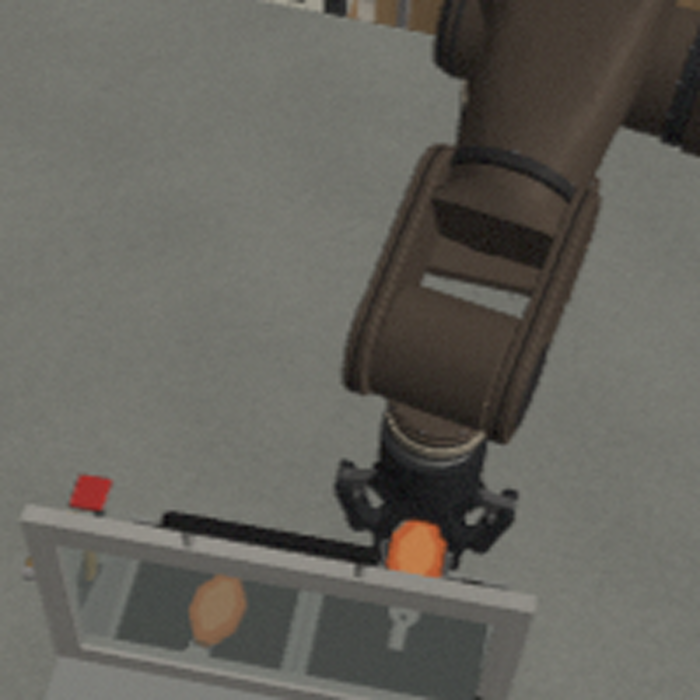

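The held fob is centred over the empty left bay (divider right edge at column 172, left wall at ~338), and the front panel edge sits at row 130 as predicted. I'll lower gently.

```bash
python3 -m crank '0 1.5 24 0 0 0; 0 1.5 24 0 0 0; 0 1.5 24 0 0 0; 0 1 22 0 0 0; 0 0 15 0 0 0'
python3 -m crank '0 0 3 0 0 0; 0 0 3 0 0 0; 0 0 2 0 0 0; 0 0 0 0 0 0'
```

```text
time: 15.52
eef_pos: [0.5516, 0.0288, 0.0375]
tcp_rot: [0.679, 0.734, -0.0, -0.001]
contact_force: [0.9, -0.2, -0.9]
opening: 0.501
time: 16.02
eef_pos: [0.5528, 0.0276, 0.0313]
tcp_rot: [0.679, 0.734, 0.0, 0.0]
contact_force: [-0.1, 0.9, -0.5]
opening: 0.507
```

```bash
python3 -m crank '0 0 2 0 0 0; 0 0 2 0 0 0; 0 0 2 0 0 0; 0 0 0 0 0 0'
python3 -m crank '0 0 1 0 0 0; 0 0 1 0 0 0; 0 0 0 0 0 0'
```

```text
time: 16.52
eef_pos: [0.5523, 0.0277, 0.0245]
tcp_rot: [0.679, 0.734, -0.0, -0.0]
contact_force: [-1.0, -0.3, 0.1]
opening: 0.504
time: 16.9
eef_pos: [0.5526, 0.0277, 0.023]
tcp_rot: [0.679, 0.734, 0.0, 0.0]
contact_force: [0.1, -0.0, 0.1]
opening: 0.504
```

```bash
python3 -m crank '0 0 1 0 0 0; 0 0 0 0 0 0'
python3 -m crank '0 0 1 0 0 0; 0 0 0 0 0 0'
```

```text
time: 17.15
eef_pos: [0.5526, 0.0276, 0.023]
tcp_rot: [0.679, 0.734, -0.0, -0.0]
contact_force: [-2.4, -1.0, 6.5]
opening: 0.502
time: 17.4
eef_pos: [0.5527, 0.0276, 0.0229]
tcp_rot: [0.679, 0.734, -0.001, -0.001]
contact_force: [-6.7, -0.4, 11.9]
opening: 0.502
```

Contact was reached at z=0.023. I'll ease off and release.

```bash
python3 -m crank '0 0 -2 0 0 0; 0 0 0 0 0 0'
python3 -m crank '0 0 0 0 0 0; 0 0 0 0 0 0; 0 0 0 0 0 0' 0.4
python3 -c "
from h import *
T=look('wrist','w13'); print(T[:3,3],readout.get_state()['contact_force'])"
```

```text
time: 17.65
eef_pos: [0.5527, 0.0276, 0.023]
tcp_rot: [0.679, 0.734, 0.0, 0.0]
contact_force: [-0.0, 0.4, 2.1]
opening: 0.501
time: 18.02
eef_pos: [0.5524, 0.0276, 0.0226]
tcp_rot: [0.679, 0.734, -0.0, -0.0]
contact_force: [0.0, 0.1, 0.2]
opening: 0.701
[0.55241542 0.02763317 0.02260747] [-0.14990481 -0.39709542 -0.09266252]
```

View pics/w13.png

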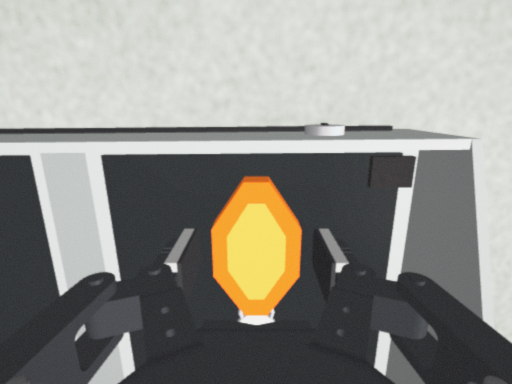

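The key lies in the bay, pads clear of both flats. I'll rise and check from above.

```bash
python3 -m crank '0 0 -10 0 0 0; 0 0 -30 0 0 0; 0 -3 -45 0 0 0; 0 -5 -50 0 0 0; 0 -10 -50 0 0 0'
python3 -c "
from h import *
T=look('wrist','w14'); print(T[:3,3],readout.get_state()['contact_force'])
look('scene','s14',(160,80,360,240),3.5)
print([(np.array(d['xy'])*[512,384],d['p']) for d in optics.recognise('wrist','room_key_fob')])
P=c2w([-.165,-.205,.092]);print(P)
plan([P[0],P[1],.16],down(.0775),55)"
```

```text
time: 18.7
eef_pos: [0.5344, 0.0262, 0.2103]
tcp_rot: [0.679, 0.734, 0.0, 0.0]
contact_force: [0.6, -1.5, -0.1]
opening: 0.701
[0.53444775 0.02624779 0.21025875] [1.41798786 1.42245998 4.45873293]
[(array([430.4896, 331.6992]), 0.66), (array([258.2016, 192.4992]), 0.56)]
[ 0.52236687 -0.26765937  0.092     ]
-32.4 -4.1 5.9 0.001 -0.001 0.175; -32.6 1.6 5.9 0.001 -0.001 0.174; -31.9 7.2 5.9 0.001 -0 0.175; -30.1 12.6 5.9 0.001 -0.001 0.174; -27.5 17.7 6 0.001 -0 0.175
-24 22.2 5.9 0.001 -0.001 0.174; -19.7 26 5.9 0.001 -0 0.175; -14.9 29 5.9 0.001 -0.001 0.174; -9.7 31.2 5.9 0.001 -0 0.175
```

View pics/w14.png

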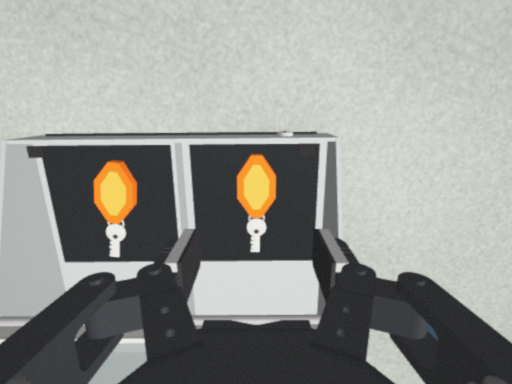

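View pics/s14.png

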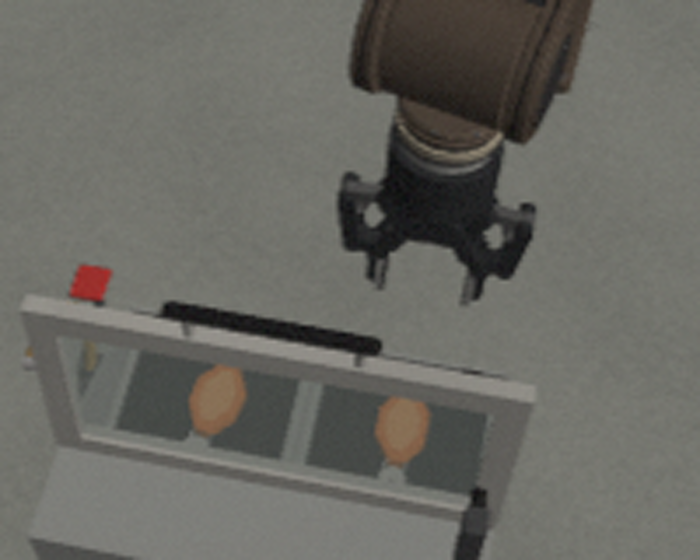

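The key lies flat and straight on the left mat (fob at (257,186)), and the door is still locked up. Next I go to the thumb pad with the fingers shut.

```bash
python3 -m crank '-32.4 -4.1 5.9 0 0 0.175; -32.6 1.6 5.9 0 0 0.174; -31.9 7.2 5.9 0 0 0.175; -30.1 12.6 5.9 0 0 0.174; -27.5 17.7 6 0 0 0.175' -1
python3 -m crank '-24 22.2 5.9 0 0 0.174; -19.7 26 5.9 0 0 0.175; -14.9 29 5.9 0 0 0.174; -9.7 31.2 5.9 0 0 0.175; 0 0 0 0 0 0'
python3 -m crank '0 0 0 0 0 0'
python3 -c "
from h import *
T=look('wrist','w15'); print(T,readout.get_state()['contact_force'])
for z in (.092,.072): print(wproj(c2w([-.165,-.205,z]),T))
look('scene','s15',(130,80,330,240),3.5)"
```

```text
time: 19.48
eef_pos: [0.5255, -0.1375, 0.1764]
tcp_rot: [0.927, 0.375, -0.001, -0.001]
contact_force: [0.5, -0.1, 0.3]
opening: -0.0
time: 20.1
eef_pos: [0.5189, -0.2685, 0.1524]
tcp_rot: [0.999, 0.037, -0.001, -0.001]
contact_force: [-1.4, -0.2, -0.2]
opening: 0.002
time: 20.23
eef_pos: [0.5196, -0.2665, 0.1535]
tcp_rot: [0.999, 0.039, -0.001, -0.001]
contact_force: [-0.0, -0.2, 0.0]
opening: -0.0
[[ 0.99694306  0.07811334 -0.00168469  0.51962578]
 [ 0.0781163  -0.99694268  0.00177143 -0.26651096]
 [-0.00154116 -0.00189761 -0.99999701  0.15349831]
 [ 0.          0.          0.          1.        ]] [ 0.61892519  0.93518325 -0.38514442]
[257.63375705 206.11565435]
[257.55947528 198.16857465]
```

View pics/w15.png

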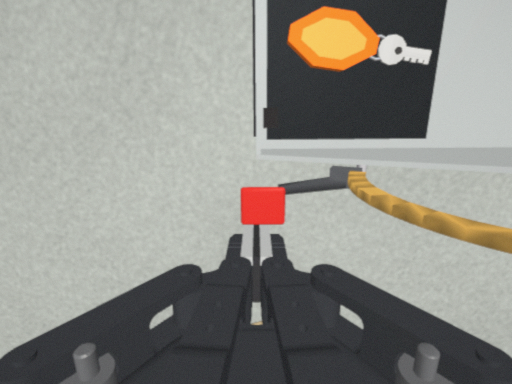

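View pics/s15.png

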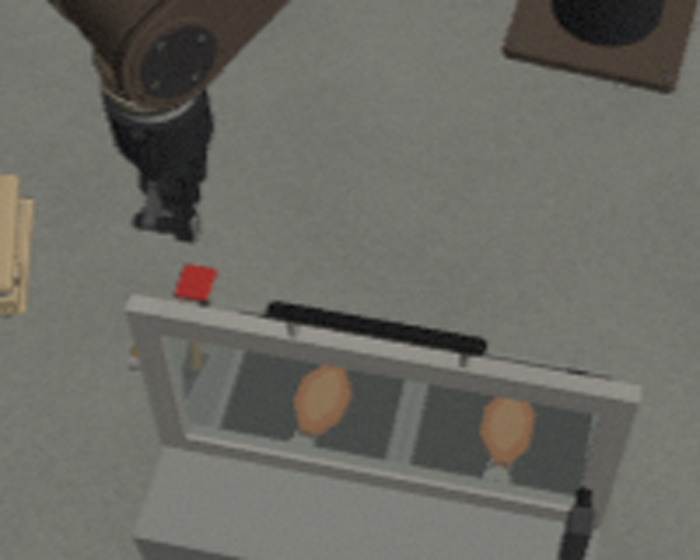

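Red pad at (263,205), about 4 mm further in x than predicted. I'll shift and press.

```bash
python3 -m crank '2 1 20 0 0 0; 2 0 20 0 0 0; 1.5 0 14 0 0 0; 0 0 0 0 0 0'
python3 -c "
from h import *
T=look('wrist','w16'); print(T[:3,3],readout.get_state()['contact_force'])"
```

```text
time: 20.82
eef_pos: [0.5246, -0.2669, 0.0981]
tcp_rot: [0.999, 0.039, -0.002, -0.001]
contact_force: [-0.5, 0.1, -0.1]
opening: 0.002
[ 0.52463282 -0.26686726  0.09808699] [1.13986607 0.22835545 0.20889036]
```

View pics/w16.png

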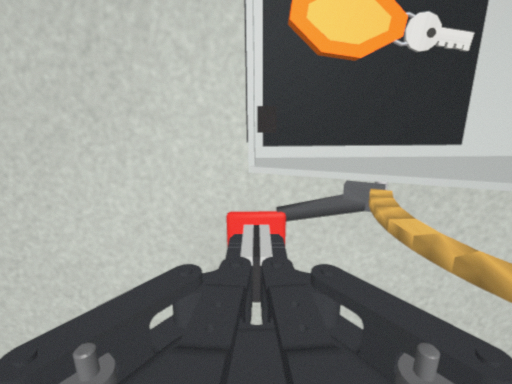

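The fingertips sit centred over the red pad (columns 228–285, fingers at 256). Pressing.

```bash
python3 -m crank '0 0 9 0 0 0; 0 0 9 0 0 0; 0 0 9 0 0 0; 0 0 8 0 0 0; 0 0 0 0 0 0'
python3 -m crank '0 0 0 0 0 0; 0 0 0 0 0 0'
python3 -c "
from h import *
look('scene','s17',(130,80,330,240),3.5)"
```

```text
time: 21.5
eef_pos: [0.5257, -0.2679, 0.065]
tcp_rot: [0.999, 0.038, 0.0, -0.0]
contact_force: [-1.6, -0.5, 2.9]
opening: -0.001
time: 21.75
eef_pos: [0.5261, -0.2679, 0.066]
tcp_rot: [0.999, 0.039, 0.0, 0.0]
contact_force: [-1.5, 0.8, 2.4]
opening: -0.002
```

View pics/s17.png

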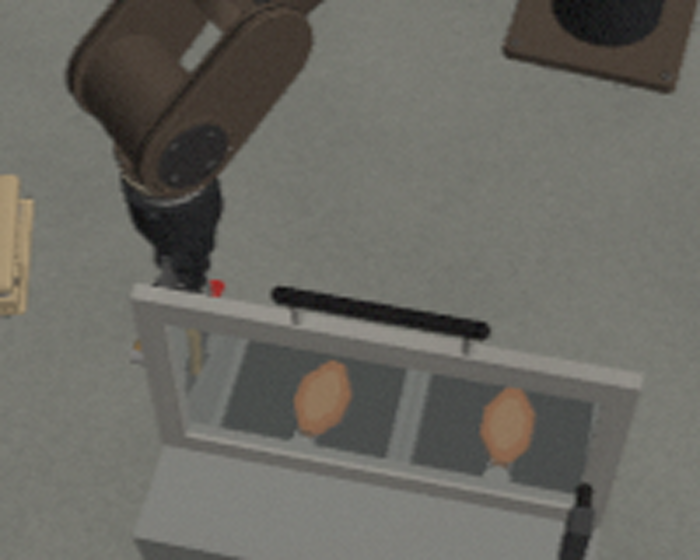

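The door has come forward off the catch (bar left end moved from (272,310) to (280,295)), so it is unlocked. Now I retract and go above the bar.

```bash
python3 -m crank '0 0 -20 0 0 0; -5 0 -50 0 0 0; -5 -20 -55 0 0 0; 0 -30 -55 0 0 0; 0 -30 -55 0 0 0' -0.2
python3 -c "
from h import *
print(c2w([-.0163,0,.39]))
plan(c2w([-.06,0,.41]),down(.0775),55)"
```

```text
time: 22.42
eef_pos: [0.5093, -0.1879, 0.3034]
tcp_rot: [0.999, 0.038, 0.001, 0.0]
contact_force: [1.1, -0.1, -0.0]
opening: 0.396
[ 0.65474893 -0.05176199  0.39      ]
28 -31.1 -26.6 0 -0.001 -0; 27.9 -31.2 -26.6 0 -0 -0; 28 -31.1 -26.7 0 -0.001 -0; 27.9 -31.2 -26.6 0 -0 -0.001
```

```bash
python3 -m crank '10 -31.1 -46 0 0 0; 28 -31.2 -45 0 0 0; 28 -31.1 -16 0 0 0; 46 -31.2 0 0 0 0; 0 0 0 0 0 0'
python3 -m crank '0 0 0 0 0 0'
python3 -c "
from h import *
T=look('wrist','w18'); print(T[:3,3],readout.get_state()['contact_force'])
for q in (1.845,1.76,1.7,1.6): print(q,wproj(c2w([-.216*np.cos(q-.265),0,.12+.216*np.sin(q-.265)]),T),wproj(c2w([-.216*np.cos(q-.265),.066,.12+.216*np.sin(q-.265)]),T))
"
```

```text
time: 23.05
eef_pos: [0.613, -0.0535, 0.4074]
tcp_rot: [0.999, 0.041, 0.0, -0.001]
contact_force: [-0.3, 0.2, -0.2]
opening: 0.398
time: 23.18
eef_pos: [0.6113, -0.056, 0.4077]
tcp_rot: [0.999, 0.039, -0.0, 0.0]
contact_force: [-0.6, -0.0, 0.2]
opening: 0.4
[ 0.61132697 -0.05596336  0.40772801] [-0.46345816 -1.15200126  0.00868528]
1.845 [332.12317732 199.1096044 ] [338.73636923 113.06550205]
1.76 [308.87449557 198.86839898] [313.45147282 113.05335588]
1.7 [292.47438835 198.34040661] [295.60857354 113.02282156]
1.6 [265.81109687 196.84010553] [266.63160696 112.93393602]
```

View pics/w18.png

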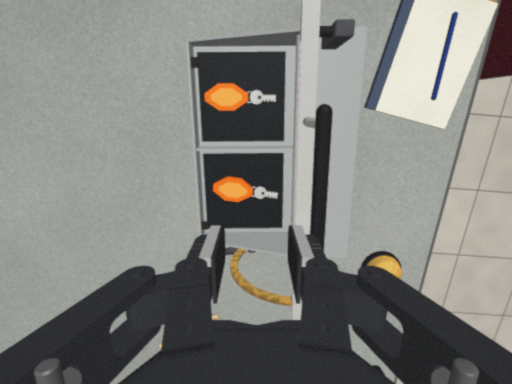

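```bash
python3 -c "
from h import *
inv=lambda w:R.from_euler('z',-CAB[2]).apply(w-[CAB[0],CAB[1],0])
T,s=tool(); print(inv(wray((324,113),.3355,T)),inv(wray((320,190),.3355,T)))
T8=T.copy();T8[:3,3]=[.67568,-.0502,.32601]
print(inv(wray((249,115),.336,T8)))
def red(im):
    h=im[120:200,165:215].astype(int); m=(h[...,2]>110)&(h[...,1]<70)&(h[...,0]<70); y,x=np.nonzero(m); return x.mean()+165,y.mean()+120,m.sum()
look('scene','s18'); print(red(cv2.imread('pics/s18.png')))
print(inv(T[:3,3]))
"
```

```text
[-0.00882476  0.06548455  0.3355    ] [-0.0081976   0.00679216  0.3355    ]
[0.00313701 0.06729646 0.336     ]
(np.float64(187.6153846153846), np.float64(160.40384615384616), np.int64(52))
[-0.06019161 -0.00132358  0.40784392]
```

```bash
python3 -m crank '25 -1 0 0 0 0; 25.5 0 0 0 0 0; 0 0 20 0 0 0; 0 0 15 0 0 0; 0 0 0 0 0 0'
python3 -c "
from h import *
T=look('wrist','w19'); print(T[:3,3],readout.get_state()['contact_force'])
"
```

```text
time: 23.9
eef_pos: [0.6603, -0.0515, 0.3694]
tcp_rot: [0.999, 0.038, -0.003, -0.001]
contact_force: [-0.1, -0.5, 0.2]
opening: 0.399
[ 0.66030213 -0.05147265  0.36937956] [ 0.82000566 -0.92741357  0.02321941]
```

View pics/w19.png

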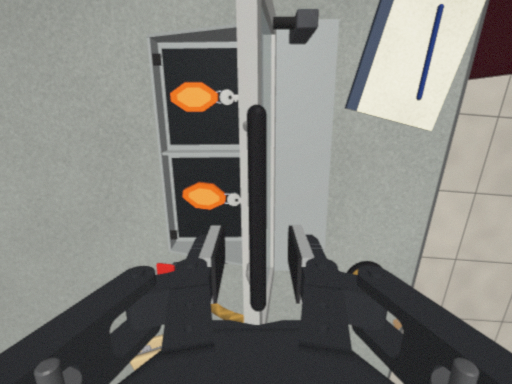

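The bar (column 257) is midway between the pads. Going down onto it and gripping.

```bash
python3 -m crank '0 0 16 0 0 0; 0 0 16 0 0 0; 0 0 14 0 0 0; 0 0 0 0 0 0; 0 0 0 0 0 0'
python3 -m crank '0 0 0 0 0 0; 0 0 0 0 0 0; 0 0 0 0 0 0; 0 0 0 0 0 0' -1 35
python3 -c "
from h import *
T,s=tool(); print(R.from_euler('z',-CAB[2]).apply(T[:3,3]-[CAB[0],CAB[1],0]),s['contact_force'])
q=np.linspace(1.795,0.0,21); x=-216*np.cos(q-.265); z=216*np.sin(q-.265)
r=np.round(np.c_[np.diff(x),-np.diff(z)],1)
for i in range(0,20,5): print('; '.join(f'{a:g} 0 {b:g} 0 0 0' for a,b in r[i:i+5]))
"
```

```text
time: 24.58
eef_pos: [0.6621, -0.0513, 0.3266]
tcp_rot: [0.999, 0.039, 0.0, 0.0]
contact_force: [-0.3, -0.4, 0.3]
opening: 0.4
time: 25.08
eef_pos: [0.662, -0.0514, 0.3275]
tcp_rot: [0.999, 0.039, 0.0, 0.0]
contact_force: [-2.9, 0.4, 3.9]
opening: 0.121
[-9.07633116e-03 -2.03161065e-04  3.27533851e-01] [-2.8809814   0.36707381  3.85657051]
-19.3 0 1.7 0 0 0; -19.1 0 3.4 0 0 0; -18.7 0 5.1 0 0 0; -18.2 0 6.7 0 0 0; -17.5 0 8.3 0 0 0
-16.7 0 9.9 0 0 0; -15.7 0 11.3 0 0 0; -14.6 0 12.7 0 0 0; -13.5 0 14 0 0 0; -12.1 0 15.1 0 0 0
-10.7 0 16.1 0 0 0; -9.3 0 17 0 0 0; -7.7 0 17.8 0 0 0; -6.1 0 18.4 0 0 0; -4.4 0 18.9 0 0 0
-2.7 0 19.2 0 0 0; -1 0 19.4 0 0 0; 0.8 0 19.4 0 0 0; 2.5 0 19.2 0 0 0; 4.2 0 18.9 0 0 0
```

```bash
python3 -m crank '-19.3 0 1.7 0 0 0; -19.1 0 3.4 0 0 0; -18.7 0 5.1 0 0 0; -18.2 0 6.7 0 0 0; -17.5 0 8.3 0 0 0'
python3 -m crank '0 0 0 0 0 0'
python3 -c "
from h import *
T=look('wrist','w20'); s=readout.get_state()
p=R.from_euler('z',-CAB[2]).apply(T[:3,3]-[CAB[0],CAB[1],0]); print(p,s['contact_force'],s['opening']); q=1.346; print(-.216*np.cos(q-.265),.12+.216*np.sin(q-.265))
look('scene','s20',(130,80,330,240),3.5)
"
```

```text
time: 25.7
eef_pos: [0.5712, -0.0591, 0.3029]
tcp_rot: [0.999, 0.038, 0.004, 0.001]
contact_force: [2.6, -2.3, 2.0]
opening: 0.118
time: 25.82
eef_pos: [0.5684, -0.0593, 0.3016]
tcp_rot: [0.999, 0.038, -0.001, 0.001]
contact_force: [-5.0, -3.0, 3.4]
opening: 0.123
[-0.10298117 -0.00087004  0.30158051] [-6.06131416 -2.69380545  4.76580827] 0.12113378633928285
-0.10161637290353209 0.3106045979454072
```

View pics/s20.png

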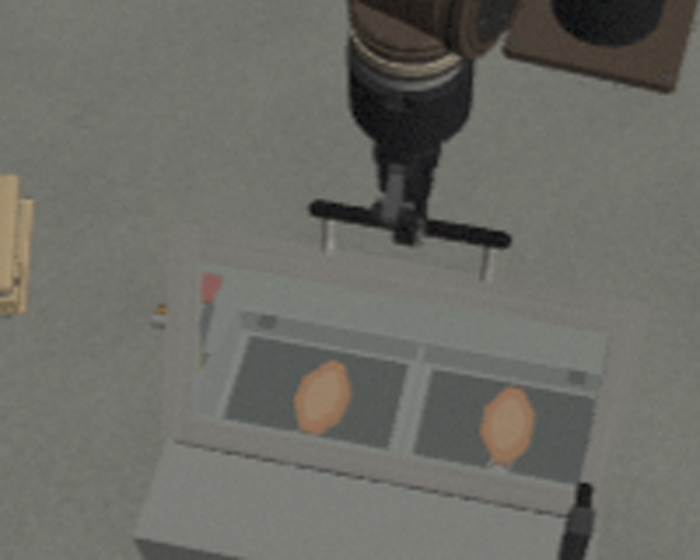

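View pics/w20.png

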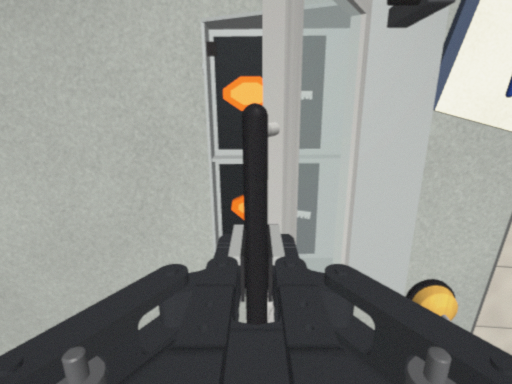

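The door is following in the grip. I'll continue down the arc.

```bash
python3 -m crank '-16.7 0 9.9 0 0 0; -15.7 0 11.3 0 0 0; -14.6 0 12.7 0 0 0; -13.5 0 14 0 0 0; -12.1 0 15.1 0 0 0'
python3 -m crank '0 0 0 0 0 0'
python3 -m crank '-10.7 0 16.1 0 0 0; -9.3 0 17 0 0 0; -7.7 0 17.8 0 0 0; -6.1 0 18.4 0 0 0'
python3 -m crank '0 0 0 0 0 0'
python3 -c "
from h import *
T=look('wrist','w21'); s=readout.get_state()
p=R.from_euler('z',-CAB[2]).apply(T[:3,3]-[CAB[0],CAB[1],0]); print(p,s['contact_force'],s['opening']); q=1.795*6/20; print(q,-.216*np.cos(q-.265),.12+.216*np.sin(q-.265))
look('scene','s21',(130,80,330,240),3.5)
"
```

```text
time: 26.55
eef_pos: [0.4985, -0.065, 0.2388]
tcp_rot: [0.999, 0.038, 0.002, 0.001]
contact_force: [1.8, -2.9, 1.5]
opening: 0.122
time: 26.68
eef_pos: [0.4963, -0.0651, 0.236]
tcp_rot: [0.999, 0.038, -0.001, 0.001]
contact_force: [0.5, -6.0, -5.3]
opening: 0.123
time: 27.18
eef_pos: [0.4642, -0.0676, 0.1682]
tcp_rot: [0.999, 0.038, 0.002, 0.001]
contact_force: [4.0, -5.6, -1.1]
opening: 0.118
time: 27.3
eef_pos: [0.4634, -0.0676, 0.1659]
tcp_rot: [0.999, 0.038, 0.001, 0.001]
contact_force: [6.6, -7.6, -8.5]
opening: 0.123
[-0.20830263 -0.00096132  0.16589982] [ 7.05794206 -7.37745726 -9.1301955 ] 0.11907169322448227
0.5385 -0.20797158999300105 0.17834224674953014
```

View pics/s21.png

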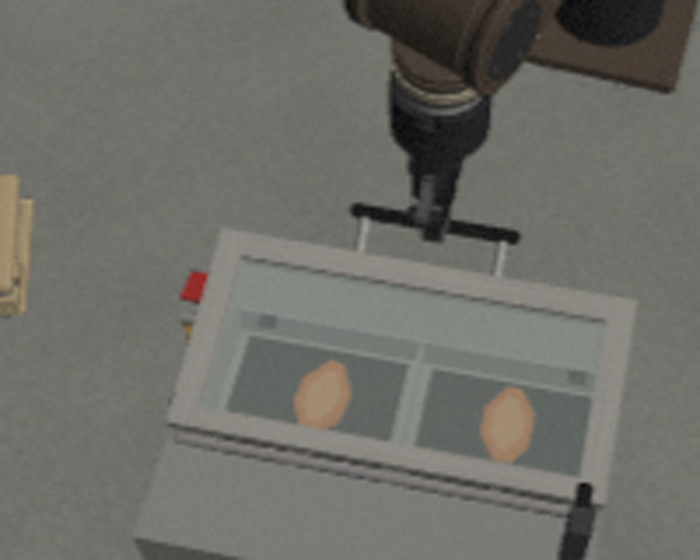

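```bash
python3 -m crank '-2.2 0 9.5 0 0 0; -2.2 0 9.5 0 0 0; -1.4 0 9.6 0 0 0; -1.3 0 9.6 0 0 0; -0.5 0 9.7 0 0 0'
python3 -m crank '-0.5 0 9.7 0 0 0; 0.4 0 9.7 0 0 0; 0.4 0 9.7 0 0 0; 1.2 0 9.6 0 0 0; 1.3 0 9.6 0 0 0'
python3 -m crank '1.5 0 6 0 0 0; 1.5 0 6 0 0 0; 1.2 0 6 0 0 0; 0 0 0 0 0 0; 0 0 0 0 0 0'
python3 -c "
from h import *
T=look('wrist','w22'); s=readout.get_state()
p=R.from_euler('z',-CAB[2]).apply(T[:3,3]-[CAB[0],CAB[1],0]); print(p,s['contact_force'],s['opening'])
look('scene','s22',(130,80,330,240),3.5)
"
```

```text
time: 28.02
eef_pos: [0.4568, -0.0682, 0.1206]
tcp_rot: [0.999, 0.038, 0.002, 0.001]
contact_force: [2.3, -5.6, 1.1]
opening: 0.121
time: 28.65
eef_pos: [0.4605, -0.0677, 0.0728]
tcp_rot: [0.999, 0.038, 0.003, 0.001]
contact_force: [4.7, -4.6, 1.5]
opening: 0.118
time: 29.28
eef_pos: [0.4641, -0.0672, 0.0566]
tcp_rot: [0.999, 0.039, 0.001, 0.0]
contact_force: [-1.9, -2.6, 12.5]
opening: 0.117
[-0.20758595 -0.00065813  0.05655831] [-0.96546164 -3.09740402 13.12743564] 0.11978491008098971
```

View pics/s22.png

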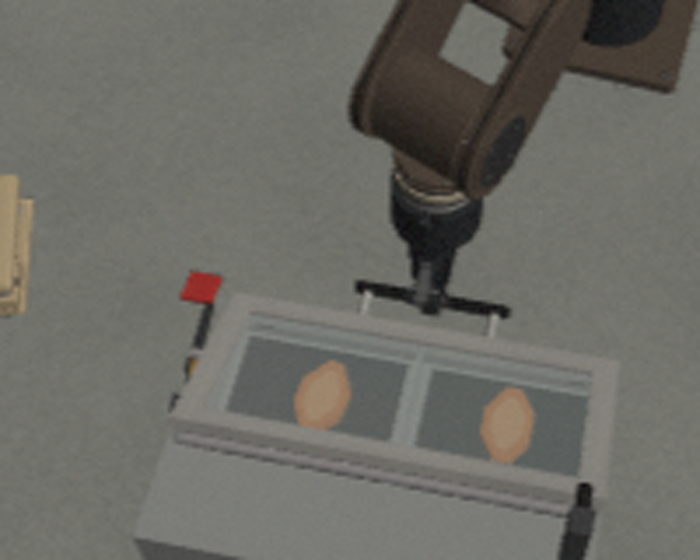

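The door stopped with a push-back of +12.5 N, so it looks shut. I'll press 3 mm more as a check, then release.

```bash
python3 -m crank '0 0 3 0 0 0; 0 0 0 0 0 0'
python3 -m crank '0 0 0 0 0 0; 0 0 0 0 0 0; 0 0 -1 0 0 0; 0 0 0 0 0 0' -0.3
python3 -c "
from h import *
T=look('wrist','w23'); s=readout.get_state(); print(T[:3,3],s['contact_force'])"
```

```text
time: 29.62
eef_pos: [0.4642, -0.0672, 0.0563]
tcp_rot: [0.999, 0.039, -0.001, 0.0]
contact_force: [-9.1, -0.7, 30.8]
opening: 0.122
time: 30.12
eef_pos: [0.4621, -0.0663, 0.0519]
tcp_rot: [0.999, 0.038, -0.001, -0.0]
contact_force: [0.7, 0.5, -0.5]
opening: 0.349
[ 0.46213738 -0.0663029   0.05193302] [-0.69409968  0.55812152 -0.47036609]
```

View pics/w23.png

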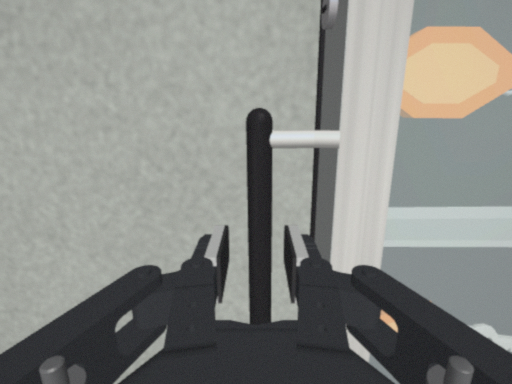

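The bar is free between the pads and the view matches the one before lifting. I'll withdraw upward and compare with the start pictures.

```bash
python3 -m crank '0 0 -15 0 0 0; 0 0 -30 0 0 0; -5 0 -45 0 0 0; 0 30 -50 0 0 0; 0 50 -30 0 0 0'
python3 -m crank '0 60 0 0 0 0; 0 60 0 0 0 0; 0 60 0 0 0 0; 0 50 0 0 0 0; 0 0 0 0 0 0'
python3 -c "
from h import *
T=look('scene','s24'); look('top','t24'); print(readout.get_state()['contact_force'],readout.get_state()['time'])
for n,a,b in (('scene','scene0','s24'),('top','top0','t24')):
    A=cv2.imread(f'pics/{a}.png');B=cv2.imread(f'pics/{b}.png'); d=cv2.absdiff(A,B); cv2.imwrite(f'pics/d_{n}.png',np.hstack([B[100:300,100:470] if n=='scene' else B[90:290,60:430],np.clip(d[100:300,100:470].astype(int)*3 if n=='scene' else d[90:290,60:430].astype(int)*3,0,255).astype(np.uint8)]))
for t in ['stapler','mug','torch','room_key_fob']: print(t,[np.round(np.array(d['xy'])*[512,384],1) for d in optics.recognise('top',t)[:2]])
"
```

```text
time: 30.8
eef_pos: [0.4649, -0.1472, 0.2271]
tcp_rot: [0.999, 0.04, 0.003, 0.001]
contact_force: [1.6, -0.2, 0.3]
opening: 0.348
time: 31.42
eef_pos: [0.4812, -0.3794, 0.2234]
tcp_rot: [0.999, 0.037, 0.0, 0.0]
contact_force: [0.6, 0.4, 0.6]
opening: 0.351
[ 0.50959865 -0.13849079  0.3999915 ] 31.525
stapler [array([325.6, 216.1])]
mug [array([168.2, 152.7])]
torch [array([114.6, 196.5])]
room_key_fob [array([264. , 182.1])]
```

View pics/d_scene.png

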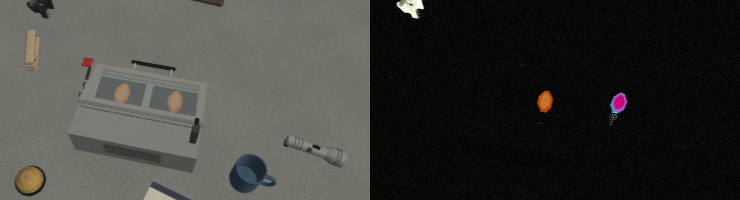

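View pics/d_top.png

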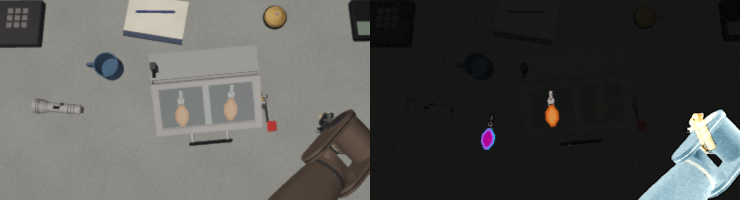

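Against the start pictures only the room key has changed, from counter to left bay. The bar, door and red pad are back at their starting pixels, and the scene view shows the stapler unmoved.

```bash
python3 -c "
from plant import ctrl
print(ctrl.sign_off())"
```

```text
the job is handed in; nothing more can be done
None
```

I carried out the whole task and handed it in at about 31.5 s of the 72 s allowed. `sign_off` reports no verdict, so what follows is from my own checks.

1. **Lifting the door:** I raised it by the pull bar past the catch and let go. It stood by itself, and the red pad's position in two cameras matched a locked catch. Contact force after release was about 0 N.
2. **Laying the key:** I lowered the room key until it touched the mat in the left bay and released it there. It lay flat, with the key end to the rear.
3. **Unlocking:** I pressed the pad down about 26 mm and the door came off its catch. I estimated its angle then as 1.79 rad rather than the stated 1.76. I lowered the door straight afterwards with the catch held out.
4. **Shutting the door:** I lowered it slowly in the grip until it was shut, where a further 3 mm push moved it only about 0.3 mm (30.8 N). Then I let go.

In the final pictures, compared with those from the start, only the room key and the arm have changed. The door, bar, pad, other key, stapler, mug and torch are where they were.

- **Wrong network report:** at the end, the network placed the stapler at (326, 216) in the top view, which is the thumb pad. The arm hid the stapler in that view, so I relied on the scene camera.
- **Cabinet position:** the wrist camera put the cabinet's parts 4 to 5 mm further ahead than my first fit. I corrected for that before gripping and pressing.

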